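# Change the trip disc of a welding turntable

## Robot

A 7-joint arm with a two-finger parallel gripper is mounted at the origin on the work surface. World frame = base frame: x ahead of the robot, y to its left, z up, the work surface at z = 0. Lengths are in m, angles in rad, forces in N, time in s.
With the tool pointing down it reaches from about 0.4 to 0.85 m from the base axis. Payload 10.4 kg.
Tool frame: the origin (TCP) lies midway between the tips of the shut fingers; the grasp point (between the pads) lies 19 mm behind it; z points along the fingers, y is the direction in which the jaws open and shut (so a half turn about z gives the same grasp; the last joint's range is limited). The gripper opens to 87 mm and grips with 3 to 60 N. Pads are 19 mm wide; open, the fingers measure 117 mm over their backs; the gripper's body (75 mm by 190 mm) begins 51 mm behind the grasp point.
Start: joints at [1.091, 0.332, -0.065, 1.46, 0.022, 1.35, -0.088], TCP at [0.276, -0.561, 0.191] pointing down, gripper open.
Joint ranges: [-2.6, 2.6], [-0.5, 2.12], [-1.47, 1.34], [0.16, 2.42], [-1.27, 4.41], [0.06, 2.06], [-2.6, 2.6]. Speed limits (rad/s): [2.22, 2.22, 2.79, 2.79, 3.14, 3.14, 3.14].

## Interface

Orientations are given as [roll, pitch, yaw] about the fixed x, y, z axes, in that order (R = Rz(yaw) Ry(pitch) Rx(roll)).
In Python, from rig import * gives the robot as it stands. The module is installed in compiled form; this text tells all that it offers.
- The arm moves only by the tool apply_moves, never from a script. Its argument "steps" is a list of rows, each a list of 3 entries, a list of its own where there are three numbers: the turn, a rotation vector about the tool's x, y, z in degrees, then the shift along the tool's x, y, z in mm, then the opening, from 0 (shut) to 1 (fully open). In form: [[[wx, wy, wz], [x, y, z], jaw], ...]. A call has 1 to 12 rows; each row shifts and turns the commanded pose from where the row before left it, along the tool's axes as they then stand; what a row does not reach is not made up. A row lasts 1/12 s, in which the tool goes at most 41.7 mm and 7.16 degrees, less where a joint would pass 70% of its speed; a pose out of reach is approached as far as the arm can. A call is refused whole if a number of a shift passes 41.7 or a number of a turn 7.16, either way. A call with a gripper value outside its range is refused whole. The fingers move at their own pace and stop on an object; "squeeze" is the grip in N (left out, the last holds). Time passes only in rows, so rows that do not move let the fingers close. It gives the time, the measured TCP pose, the force and the opening at its end, in the units of the state.
- read_state(): the state, without advancing time (a new reading comes with each control period).
- capture(name): name is "side" or "top" or "wrist"; returns the picture (480x640x3 uint8, red, green, blue); there is no depth.
- camera_info(name): a dict with "camera_matrix" (3x3 intrinsics, pixels), "D" ([k1, k2, p1, p2, k3] as OpenCV has them; the pictures are not rectified), "rvec" (rotation vector, rad) and "tvec" (3), from world to camera coordinates, as OpenCV has them; the wrist camera has in their place "mount" (4x4, takes a point from camera to tool coordinates, whose origin is the TCP and whose axes are the flange's). Camera axes: x right, y down, z forward; pixel columns grow to the right and rows downward; lengths in m; the calibration is good to about 2 mm. A picture is of the moment at which its call begins: read the wrist's pose just before it. camera_info takes no time and is no camera call.
- sign_off(): hands the job in, once; it reports no verdict.
The state is a dict: "t": time; "q": joint angles; "dq": joint speeds; "joint_torque": joint torques, N m; "tool_pos": TCP position; "ee_rot": TCP orientation; "ft_force": force on the tool from outside, world axes, zero at the start; "torque": the same for the moment, N m; "finger_gap": opening from 0.0 (shut) to 1.0 (fully open).
Only numpy, scipy, OpenCV 4.12 (cv2) and the standard library are available. Lean on these libraries where they do the work, as an engineer would, in place of code of your own. Each camera call takes 0.05 s, during which the arm holds its last target.

## Task

Change the bench turntable over from one stop a turn to two: lift the one-dog trip disc off the keyed cam shaft and set it down gently, flat and hub up, in the empty steel tray, then put the two-dog disc on the shaft, hub up, with its keyway over the key, lowering it fully home on the shoulder without forcing or dropping it. With the new disc home, prove the limit switch by hand: push its roller lever sideways (either way) until it clicks, then let it go so that it springs back. Leave the three-dog disc and everything else on the bench where it is.

Things in the scene. Friction and masses are not known exactly. Their poses are not given: they have to be found in the camera images.
- camshaft: The fixed, upright steel cam shaft on the turntable's deck; origin at the centre of its shoulder (48 mm across), 110 mm above the bench; z up, +x towards its key. Shaft 28 mm in diameter, 50 mm tall above the shoulder, the last 5 mm tapering to 20 mm. It is braked and does not turn. At the start the one-dog disc sits on it.
- shaft_seat (a point): The same point and axes as the cam shaft's origin: centre of the shoulder on which a disc's underside rests. The key along +x is a rib 8 mm wide, standing out to 20 mm from the shaft's axis, from the shoulder up to 38 mm above it; its top 4 mm narrow to 4.4 mm wide.
- one_dog_mid (a point): Aluminium trip disc with ONE dog (to +y), 0.3 to 0.6 kg. Point on its axis 23 mm above its underside; z up, +x to its keyway. Plate 100 mm across, 10 mm thick; dogs (18 mm wide, as thick as the plate) reach 66 mm from the axis. Hexagonal hub on top, 54 mm across flats, up to 46 mm above the underside; flats face 0, 60, 120.. degrees from +x. All three discs share these sizes.
- two_dog_mid (a point): Trip disc with TWO opposite dogs (to +y and -y), lying hub up on the bench: the one to fit. Sizes, mass, point and axes as for the one-dog disc. Each disc has a bore 30.4 mm in diameter right through it, with one keyway 10.4 mm wide towards +x that reaches 21.5 mm from the axis.
- three_dog_mid (a point): Trip disc with THREE dogs (90, 210 and 330 degrees from +x), lying hub up on the bench, to be left alone. Sizes, point and axes as for the one-dog disc. It and the two-dog disc lie in either order, about 25 cm apart, to the right of the turntable.
- tray: The fixed, empty, square steel tray: 170 x 170 mm outside, walls 3 mm thick, rim 25 mm above the bench. Origin at the centre of its underside; x and y along its sides.
- tray_floor (a point): Centre of the tray's inner floor, 3 mm above the bench; the floor is 164 x 164 mm, x and y along its sides.
- turntable: The fixed welding turntable: a box with its deck 90 mm above the bench. Origin on the bench straight below the cam shaft; z up; the box spans x -154 to 114, y -94 to 334 mm. The limit switch is on the deck, to -x of the shaft. The face plate (180 mm across, 116 mm high) centred 210 mm to +y of the shaft carries a chuck (104 mm across, 180 mm high) holding a pipe.
- pipe_top (a point): Top centre of the upright pipe (57 mm across) in the chuck: the tallest part of the turntable, 238 mm above the bench.
- lever_pivot (a point): Pivot (vertical axis) of the switch's lever, 122 mm above the bench, with the turntable's axes: at rest the lever points to +x, at the shaft's axis 113 mm away. Below it the switch's head, 34 (x) by 36 mm (y), top 120 mm high; the switch's body runs on to +y for 92 mm, as high, within 17 mm in x. On the -y side of the lever the deck is bare.
- lever_roller (a point): Centre of the black roller on the lever's end, 45 mm from the pivot: 18 mm in diameter, 14 mm tall (109.5 to 123.5 mm above the bench, 19 mm clear of the deck), hung below a flat steel arm 12 mm wide (124 to 129 mm above the bench).
- switch_lever (a joint): Angle of the roller lever from rest, rad; positive is counter-clockwise from above (roller moving to +y of the turntable). A spring of 0.3 N m/rad holds it at 0 (about 3 N at the roller at the click); the switch clicks at 0.40 either way; stops at 1.0 either way.
- square_tube_mid (a point): Bystander: steel square-tube offcut 130 x 25 x 25 mm lying between the places of the two loose discs; this point is its centre, x along its length.
- spray_can_mid (a point): Bystander: upright spray can, 66 mm in diameter, 185 mm tall; this point is its centre.
- coupon_mid (a point): Bystander: pair of steel test plates, 124 x 53 mm, 20 mm high; centre.
- chip_hammer_mid (a point): Bystander: chipping hammer, about 150 mm long, 24 mm high; middle of it.
- spanner: Bystander: spanner 190 mm long, lying beyond the turntable.
- wire_brush: Bystander: wire brush 200 mm long, lying at the right of the bench.
Mind the look-alikes: they are no part of the job. Leave any green look-alike of the part that bears one_dog_mid alone.

How it is judged:
On the way, in this order (a step that is already met when the one before it is completed fails the run):
1. the one-dog disc is off the shaft (distance between one_dog_mid and shaft_seat above 0.12 m), for 0.1 s.
2. the two-dog disc is fully home on the shaft (horizontal distance between two_dog_mid and shaft_seat below 0.004 m and z of two_dog_mid in the frame of shaft_seat between 0.018 and 0.026 m and angle between two_dog_mid's own z axis and vertical below 0.06 rad), for 0.2 s.
3. the roller lever is pushed over until the switch clicks, the new disc being home (z of two_dog_mid in the frame of shaft_seat below 0.027 m and horizontal distance between two_dog_mid and shaft_seat below 0.004 m and (value of joint switch_lever above 0.4 rad or value of joint switch_lever below -0.4 rad)), for 0.05 s.
4. the lever is let go and has sprung back (value of joint switch_lever between -0.08 and 0.08 rad), for 0.1 s.
At the end, for the whole second after the job is handed in: The two-dog disc is fully home on the keyed shaft (its underside within 3 mm of the shoulder, centred within 4 mm, level, hub up); the one-dog disc lies flat on the tray's floor, hub up; the roller lever is back at rest (within 0.08 rad) and touched by nothing (all of step 2 and all of step 4 and x of one_dog_mid in the frame of tray_floor between -0.045 and 0.045 m and y of one_dog_mid in the frame of tray_floor between -0.045 and 0.045 m and z of one_dog_mid in the frame of tray_floor between 0.018 and 0.027 m and angle between one_dog_mid's own z axis and vertical below 0.06 rad).
It fails at once if the three-dog disc is shifted by more than 20 mm (distance of three_dog_mid from where it was at the start of the episode above 0.02 m).
It fails at once if a bystander on the bench is shifted by more than 25 mm or knocked over (distance of any of square_tube_mid, spray_can_mid, coupon_mid, chip_hammer_mid, spanner, wire_brush from where it was at the start of the episode above 0.025 m).
It fails at once if the new disc is forced or dropped onto the shaft (more than 120 N) (contact force between two_dog and camshaft above 120 N).
It fails at once if the old disc is dropped into the tray (more than 90 N) (contact force between one_dog and tray above 90 N).
It also fails if it takes over 69 s, if anything falls off the work surface, if the arm or the gripper's body presses on something with over 40 N, if the wrist force passes 120 N, or if a joint passes its speed limit or range.

## Working session

There is one attempt and no reset: what is moved stays moved. The work goes in short steps, Python scripts to look and compute and a tool call to move; the robot and the scene stay as the last step left them, time stands still between calls to the robot, and variables do not carry over. Pictures are saved under pics/ and viewed, and the job is handed in when it is done.

Besides the shell and the picture viewer there is one more tool, called after "Request:" as name(argument=value, ...) on one line, values as JSON. apply_moves: Moves the arm, as the interface text tells. Its arguments: {"type":"object","properties":{"steps":{"type":"array","items":{"type":"array"}},"squeeze":{"type":"number"}},"required":["steps"]}

```bash
mkdir -p pics
python3 - <<'E'
from rig import *
import cv2
print(read_state())
for n in ["side","top","wrist"]:
    im=capture(n); cv2.imwrite(f"pics/{n}0.png",im[:,:,::-1]); print(n,camera_info(n))
E
```

```text
{'t': 0.0, 'q': array([ 1.09138321,  0.33286214, -0.06473869,  1.46096461,  0.02160921,
        1.34990107, -0.08851431]), 'dq': array([ 5.66829769e-05, -4.38684017e-04, -1.75277264e-04, -1.77132687e-04,
        1.93995592e-03,  7.50746835e-04,  2.30757642e-03]), 'joint_torque': array([-5.43063124e-04, -6.23248959e+01,  2.41910212e-02, -3.89900422e+01,
       -6.14123256e-02,  3.98118398e-02,  1.94683944e-04]), 'tool_pos': array([ 0.27549503, -0.56050936,  0.18984904]), 'ee_rot': array([-3.14015514e+00,  6.44294872e-05,  4.56858933e-01]), 'ft_force': array([-0.00263419,  0.45733826,  0.84410005]), 'torque': array([ 0.03220806,  0.03777366, -0.01444221]), 'finger_gap': 1.0028793007273913}
side {'camera_matrix': array([[576.75571729,   0.        , 316.84621712],
       [  0.        , 576.75571729, 231.79034528],
       [  0.        ,   0.        ,   1.        ]]), 'D': array([-0.16500605,  0.        ,  0.        ,  0.        ,  0.        ]), 'rvec': array([ 0.4271417 , -2.74574484,  1.13422243]), 'tvec': array([0.46985818, 0.25962247, 1.69184505])}
top {'camera_matrix': array([[442.157
[... 234 characters left out ...]
483747, -2.1746279 ,  0.24773681]), 'tvec': array([-0.02713991,  0.54725076,  1.13112533])}
wrist {'camera_matrix': array([[415.22250858,   0.        , 314.53129156],
       [  0.        , 415.22250858, 236.79637993],
       [  0.        ,   0.        ,   1.        ]]), 'D': array([-0.00810622,  0.        ,  0.        ,  0.        ,  0.        ]), 'mount': array([[ 1.17969138e-03, -9.58473075e-01, -2.85180596e-01,
         7.94624772e-02],
       [ 9.99999101e-01,  1.31256895e-03, -2.74814203e-04,
         3.27360780e-04],
       [ 6.37721210e-04, -2.85180015e-01,  9.58473762e-01,
        -1.94802070e-01],
       [ 0.00000000e+00,  0.00000000e+00,  0.00000000e+00,
         1.00000000e+00]])}
```

View pics/side0.png

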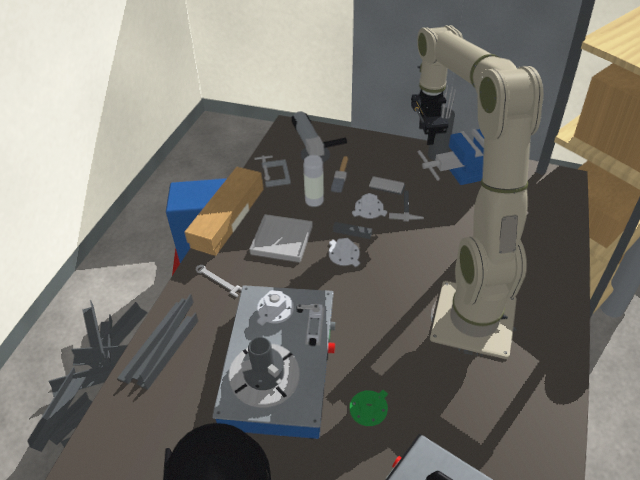

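View pics/top0.png

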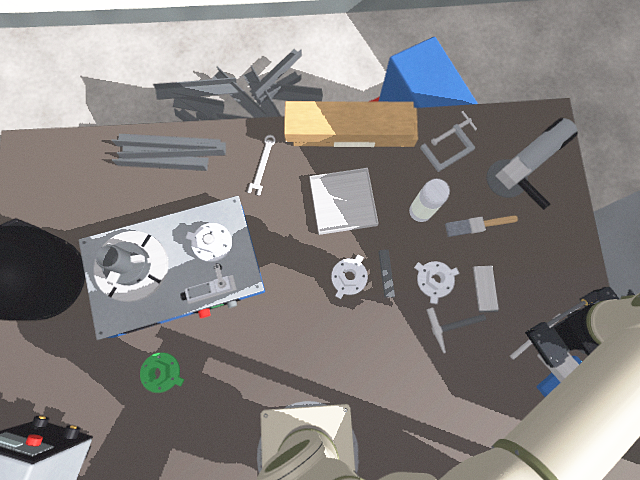

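View pics/wrist0.png

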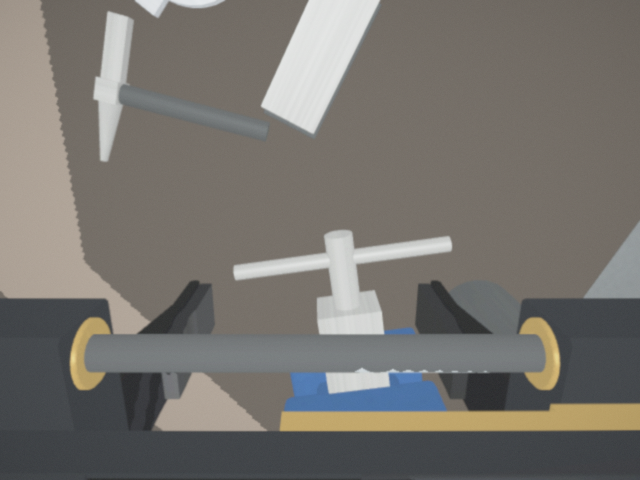

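```bash
cat > h.py <<'E'
from rig import *
import cv2, numpy as np
from scipy.spatial.transform import Rotation as R
def camT(name, st=None):
    """K,D, R_wc (cam->world), origin"""
    i=camera_info(name)
    if name=="wrist":
        M=np.array(i["mount"]); st=st or read_state()
        Rt=R.from_euler("xyz",st["ee_rot"]).as_matrix()
        return i["camera_matrix"],i["D"],Rt@M[:3,:3],Rt@M[:3,3]+st["tool_pos"]
    Rw=R.from_rotvec(i["rvec"]).as_matrix()
    return i["camera_matrix"],i["D"],Rw.T,-Rw.T@i["tvec"]
def rays(name,px,st=None):
    K,D,Rc,o=camT(name,st)
    u=cv2.undistortPoints(np.array(px,float).reshape(-1,1,2),K,D).reshape(-1,2)
    d=np.c_[u,np.ones(len(u))]@Rc.T
    return o,d
def onplane(name,px,z,st=None):
    o,d=rays(name,px,st); return o+d*((z-o[2])/d[:,2])[:,None]
def proj(name,P,st=None):
    K,D,Rc,o=camT(name,st)
    rv=R.from_matrix(Rc.T).as_rotvec()
    return cv2.projectPoints(np.array(P,float).reshape(-1,1,3),rv,-Rc.T@o,K,D)[0].reshape(-1,2)
E
python3 - <<'E'
import cv2
from h import *
t=cv2.imread("pics/top0.png")
def crop(n,x,y,w,h,s):
    cv2.imwrite(n,cv2.resize(t[y:y+h,x:x+w],None,fx=s,fy=s,interpolation=cv2.INTER_CUBIC))
crop("pics/c1.png",310,235,160,110,5)
crop("pics/c2.png",75,190,200,150,4)
crop("pics/c3.png",295,160,90,80,6)
for px,z in [((211,241),.156),((350,274),.046),((436,278),.046),((341,201),.0),((160,372),0)]:
    print(px,onplane("top",px,z))
E
```

```text
(211, 241) [[0.53407305 0.2033295  0.156     ]]
(350, 274) [[ 0.4448197  -0.14187932  0.046     ]]
(436, 278) [[ 0.41909135 -0.37025472  0.046     ]]
(341, 201) [[ 0.6654981 -0.1372416  0.       ]]
(160, 372) [[0.22586214 0.37626595 0.        ]]
```

View pics/c1.png

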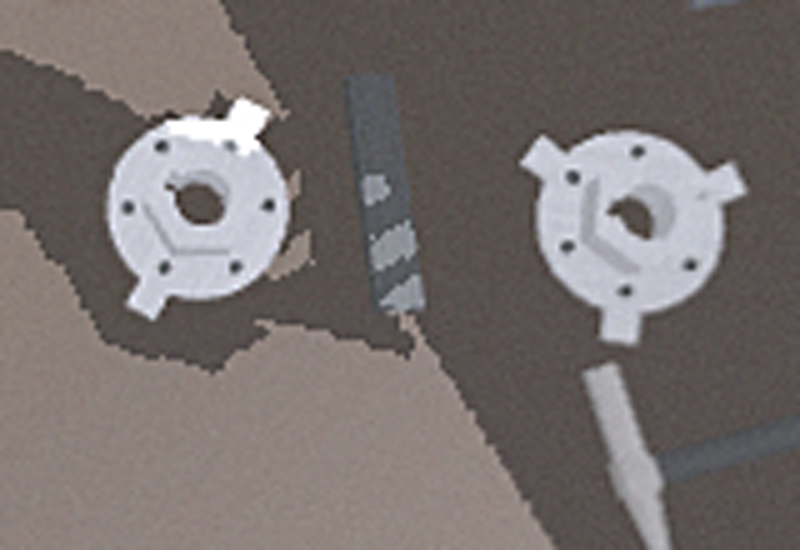

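View pics/c2.png

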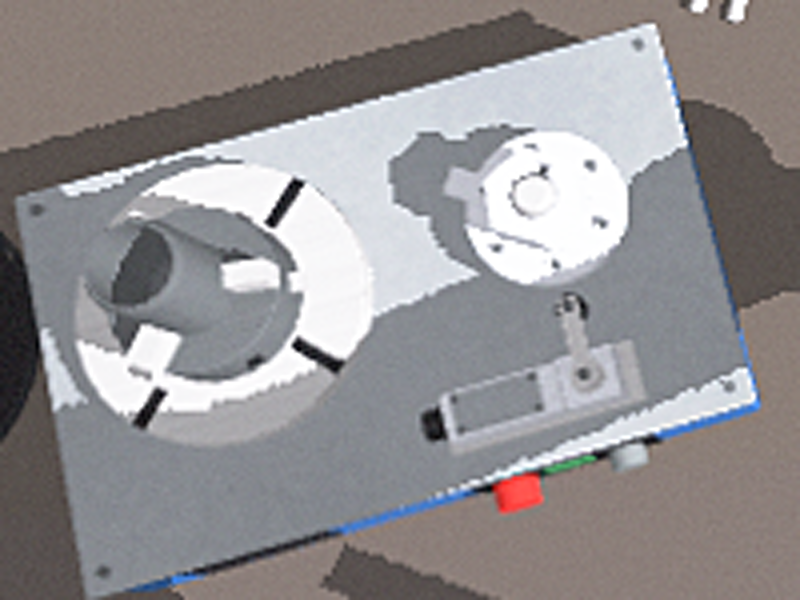

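View pics/c3.png

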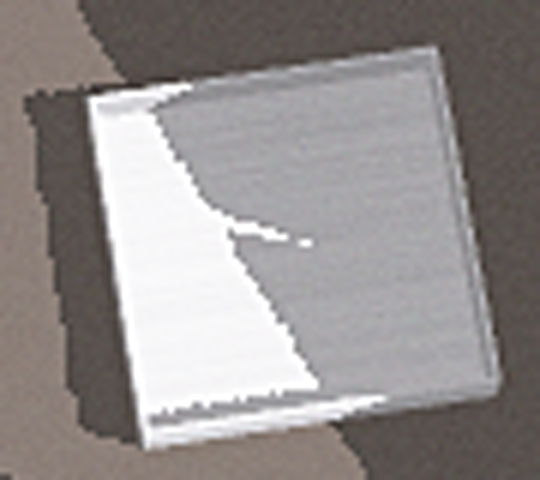

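```bash
cat >> h.py <<'E'
def wrap(a): return (a+180)%360-180
def plan(p,yaw,n,st=None,rnd=1,cmd=None):
    """rows to TCP p, yaw deg (tool down). shift in start-of-row axes"""
    st=st or read_state()
    p0=np.array(st["tool_pos"]) ; y0=np.degrees(st["ee_rot"][2])
    dy=wrap(yaw-y0); d=(np.array(p)-p0)*1000
    dz=np.round(-dy/n,2); rows=[]; y=y0; got=np.zeros(3)
    for k in range(n):
        Rt=R.from_euler("xyz",[np.pi,0,np.radians(y)]).as_matrix()
        want=d*(k+1)/n-got
        s=np.round(Rt.T@want,rnd); got=got+Rt@s
        rows.append(f"[[0,0,{dz}],[{s[0]},{s[1]},{s[2]}]]"); y-=dz
    print("dyaw",round(dy,1),"d",np.round(d,1)); print(",".join(rows))
def state():
    s=read_state(); print("t %.2f"%s["t"],"p",np.round(s["tool_pos"]*1000,1),"rpy",np.round(np.degrees(s["ee_rot"]),2),"F",np.round(s["ft_force"],1),"T",np.round(s["torque"],2),"gap %.3f"%s["finger_gap"]); return s
E
python3 - <<'E'
from h import *
s=state(); plan([.43,-.142,.25],104,12)
E
```

```text
t 0.15 p [ 275.5 -560.6  190. ] rpy [-179.94    0.     26.17] F [ 0.2 -0.3  0.6] T [-0.01 -0.03 -0.02] gap 0.997
dyaw 77.8 d [154.5 418.6  60. ]
[[0,0,-6.49],[26.9,-25.6,-5.0]],[[0,0,-6.49],[29.7,-22.4,-5.0]],[[0,0,-6.49],[32.0,-19.0,-5.0]],[[0,0,-6.49],[34.0,-15.2,-5.0]],[[0,0,-6.49],[35.4,-11.2,-5.0]],[[0,0,-6.49],[36.5,-7.2,-5.0]],[[0,0,-6.49],[37.0,-3.0,-5.0]],[[0,0,-6.49],[37.2,1.2,-5.0]],[[0,0,-6.49],[36.8,5.4,-5.0]],[[0,0,-6.49],[35.9,9.5,-5.0]],[[0,0,-6.49],[34.7,13.6,-5.0]],[[0,0,-6.49],[32.9,17.3,-5.0]]
```

Request:
apply_moves(steps=[[[0, 0, -6.5], [27, -25.5, -5], 1], [[0, 0, -6.5], [29.5, -22.5, -5], 1], [[0, 0, -6.5], [32, -19, -5], 1], [[0, 0, -6.5], [34, -15, -5], 1], [[0, 0, -6.5], [35.5, -11, -5], 1], [[0, 0, -6.5], [36.5, -7, -5], 1], [[0, 0, -6.5], [37, -3, -5], 1], [[0, 0, -6.5], [37, 1, -5], 1], [[0, 0, -6.5], [37, 5.5, -5], 1], [[0, 0, -6.5], [36, 9.5, -5], 1], [[0, 0, -6.5], [34.5, 13.5, -5], 1], [[0, 0, -6.5], [33, 17, -5], 1]], squeeze=30)

```text
t: 1.15
tool_pos: [0.4298, -0.1407, 0.2509]
ee_rot: [-3.142, 0.0, 1.824]
ft_force: [1.6, -0.1, 0.2]
finger_gap: 1.003
```

Run:
```python
from h import *
s=state(); print(np.round(s["q"],2))
im=capture("wrist"); cv2.imwrite("pics/w1.png",im[:,:,::-1]); np.save("w1.npy",np.r_[s["tool_pos"],s["ee_rot"]])
print(state()["t"])
```

```text
t 1.15 p [ 429.8 -140.7  250.9] rpy [-1.8000e+02  3.0000e-02  1.0449e+02] F [ 1.6 -0.1  0.2] T [-0.05 -0.2   0.02] gap 1.003
[ 0.74 -0.06 -0.49  1.77 -0.03  1.42  0.5 ]
t 1.20 p [ 432.7 -133.1  252.2] rpy [ 1.7984e+02 -2.0000e-02  1.0547e+02] F [2.2 8.2 1.2] T [ 0.5  -0.17 -0.01] gap 1.004
1.2
```

View pics/w1.png

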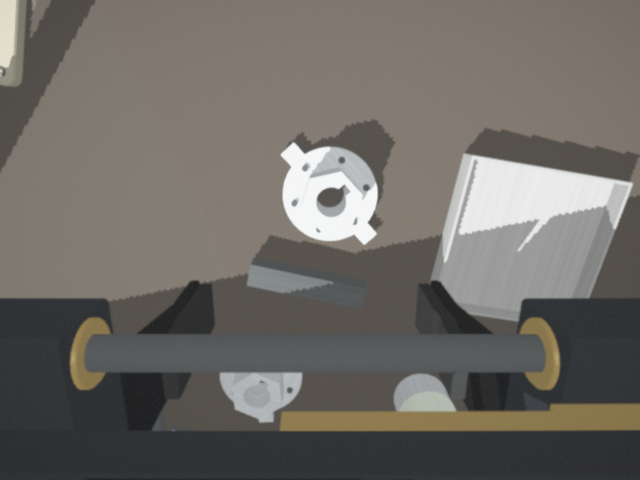

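```bash
cat >> h.py <<'E'
def shot(name,fn):
    s=state(); im=capture(name)[:,:,::-1].copy(); cv2.imwrite(f"pics/{fn}.png",im); np.save(f"pics/{fn}.npy",np.r_[s["tool_pos"],s["ee_rot"]]); return s,im
def load(fn):
    a=np.load(f"pics/{fn}.npy"); return dict(tool_pos=a[:3],ee_rot=a[3:]),cv2.imread(f"pics/{fn}.png")
def zoom(fn,x,y,w,h,s):
    im=cv2.imread(f"pics/{fn}.png")[y:y+h,x:x+w]; cv2.imwrite(f"pics/{fn}_z{x}.png",cv2.resize(im,None,fx=s,fy=s,interpolation=cv2.INTER_CUBIC))
E
python3 - <<'E'
from h import *
shot("wrist","w2");shot("wrist","w3");state()
zoom("w3",250,120,180,140,4)
E
```

```text
t 1.20 p [ 432.7 -133.1  252.2] rpy [ 1.7984e+02 -2.0000e-02  1.0547e+02] F [2.2 8.2 1.2] T [ 0.5  -0.17 -0.01] gap 1.004
t 1.25 p [ 431.8 -136.5  251.7] rpy [1.7988e+02 2.0000e-02 1.0493e+02] F [-0.  -0.7  0.8] T [-0.04 -0.05 -0.03] gap 0.996
t 1.30 p [ 430.6 -139.8  251.1] rpy [1.7996e+02 4.0000e-02 1.0451e+02] F [-0.4 -1.   0.1] T [-0.05 -0.12  0.01] gap 0.996
```

View pics/w3_z250.png

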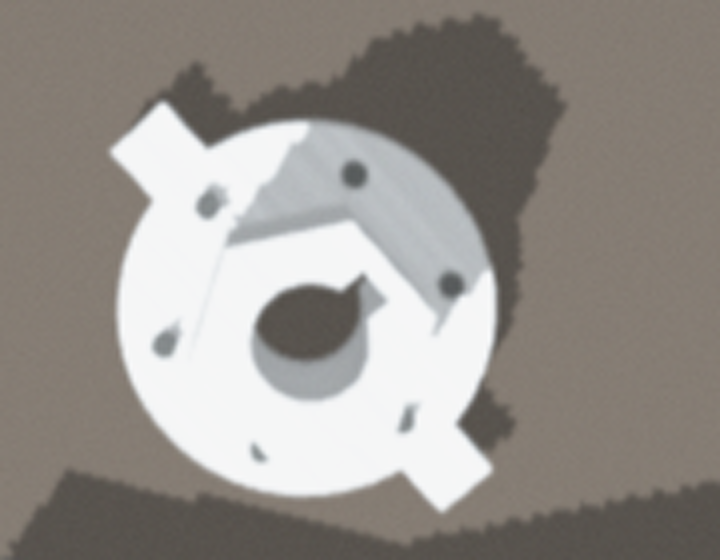

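```bash
cat >> h.py <<'E'
from scipy.optimize import least_squares
def disc(fn,cx,cy,z,thr=150,half=80,name="wrist"):
    st,im=load(fn); g=cv2.cvtColor(im,cv2.COLOR_BGR2GRAY)
    m=np.zeros_like(g); y0,x0=max(cy-half,0),max(cx-half,0)
    m[y0:cy+half,x0:cx+half]=(g[y0:cy+half,x0:cx+half]>thr)*255
    cs,_=cv2.findContours(m,cv2.RETR_EXTERNAL,cv2.CHAIN_APPROX_NONE)
    c=max(cs,key=cv2.contourArea).reshape(-1,2)
    P=onplane(name,c,z,st)[:,:2]*1000
    f=lambda v:np.hypot(*(P-v[:2]).T)-v[2]
    v=least_squares(f,[*np.median(P,0),50],loss="soft_l1",f_scale=.7).x
    r=np.hypot(*(P-v[:2]).T); a=np.degrees(np.arctan2(*(P-v[:2]).T[::-1]))
    far=r>58
    print(fn,"c",np.round(v,2),"far",np.sort(np.round(a[far]/10)).astype(int)*10 if 0 else np.unique(np.round(a[far]/10)*10,return_counts=True), "maxr",r.max().round(1))
    z2=lambda k: np.degrees(np.angle(np.mean(np.exp(1j*k*np.radians(a[far])))))/k
    print("dog axis (2-fold)",z2(2)%180,"(1-fold)",z2(1))
    return v,P
E
python3 - <<'E'
from h import *
disc("w3",326,192,.010,190); disc("w3",326,192,.010,150); disc("w3",326,192,.010,160)
E
```

```text
w3 c [ 447.31 -144.6    47.94] far (array([-40., -30., -20., 130., 140., 150.]), array([ 6,  9,  7,  1, 14, 13])) maxr 69.1
dog axis (2-fold) 146.64849898719768 (1-fold) 121.3321525595849
w3 c [ 447.36 -141.35   50.7 ] far (array([-40., -30., -20., 140., 150., 160.]), array([10,  9,  6, 13,  8,  6])) maxr 67.4
dog axis (2-fold) 147.05429336722491 (1-fold) 127.7540960513468
w3 c [ 447.35 -141.32   50.55] far (array([-40., -30., -20., 140., 150., 160.]), array([10,  9,  6, 12,  8,  6])) maxr 67.4
dog axis (2-fold) 147.2743241728424 (1-fold) 119.1559590651861
```

Run:
```python
from h import *
s=state(); plan([.534,.19,.32],104,10)
```

```text
t 1.30 p [ 430.6 -139.8  251.1] rpy [1.7996e+02 4.0000e-02 1.0451e+02] F [-0.4 -1.   0.1] T [-0.05 -0.12  0.01] gap 0.996
dyaw -0.5 d [103.4 329.8  68.9]
[[0,0,0.05],[29.3,18.3,-6.9]],[[0,0,0.05],[29.4,18.2,-6.9]],[[0,0,0.05],[29.4,18.2,-6.9]],[[0,0,0.05],[29.4,18.2,-6.9]],[[0,0,0.05],[29.4,18.2,-6.8]],[[0,0,0.05],[29.4,18.2,-6.9]],[[0,0,0.05],[29.4,18.1,-6.9]],[[0,0,0.05],[29.5,18.1,-6.9]],[[0,0,0.05],[29.4,18.0,-6.9]],[[0,0,0.05],[29.5,18.1,-6.9]]
```

Request:
apply_moves(steps=[[[0, 0, 0], [29.5, 18, -7], 1], [[0, 0, 0], [29.5, 18, -7], 1], [[0, 0, 0], [29.5, 18, -7], 1], [[0, 0, 0], [29.5, 18, -7], 1], [[0, 0, 0], [29.5, 18, -7], 1], [[0, 0, 0], [29.5, 18, -7], 1], [[0, 0, 0], [29.5, 18, -7], 1], [[0, 0, 0], [29.5, 18, -7], 1], [[0, 0, 0], [29.5, 18, -7], 1], [[0, 0, 0], [29.5, 18, -7], 1], [[0, 0, 0], [0, 0, 0], 1], [[0, 0, 0], [0, 0, 0], 1]])

```text
t: 2.3
tool_pos: [0.5321, 0.1886, 0.3198]
ee_rot: [-3.14, -0.001, 1.82]
ft_force: [-0.1, -1.2, -0.2]
finger_gap: 0.997
```

Run:
```python
from h import *
shot("wrist","w4");state()
```

```text
t 2.30 p [532.1 188.6 319.8] rpy [-1.7992e+02 -6.0000e-02  1.0425e+02] F [-0.1 -1.2 -0.2] T [-0.03 -0.13  0.02] gap 0.997
t 2.35 p [532.3 186.8 319.8] rpy [-179.92    0.    104.12] F [ 0.1 -0.2  0.3] T [-0.01 -0.15 -0.02] gap 0.996
```

View pics/w4.png

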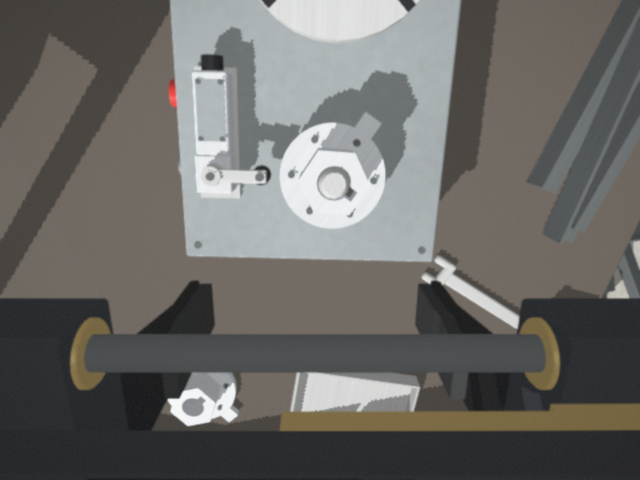

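Run:
```python
from h import *
zoom("w4",260,100,150,140,5)
disc("w4",333,175,.120,215,62)
disc("w4",333,175,.120,205,62)
```

```text
w4 c [544.66 206.08  44.29] far (array([], dtype=float64), array([], dtype=int64)) maxr 56.5
dog axis (2-fold) nan (1-fold) nan
w4 c [544.51 206.56  45.16] far (array([], dtype=float64), array([], dtype=int64)) maxr 56.1
dog axis (2-fold) nan (1-fold) nan
  return _methods._mean(a, axis=axis, dtype=dtype,
  ret = ret.dtype.type(ret / rcount)
```

View pics/w4_z260.png

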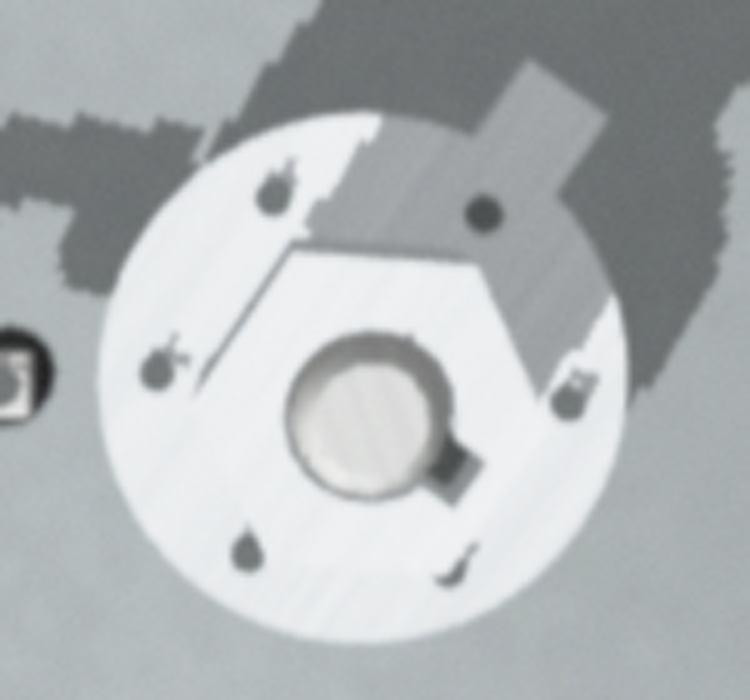

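Run:
```python
from h import *
st,im=load("w4")
Z=lambda p: np.array(p)/5+[260,100]-0.4
pl=Z([[98,377],[628,340],[365,643],[375,112],[150,530],[580,530],[130,260]])
P=onplane("wrist",pl,.120,st)[:,:2]*1000
v=least_squares(lambda v:np.hypot(*(P-v[:2]).T)-v[2],[540,205,50]).x; print(v, np.hypot(*(P-v[:2]).T)-v[2])
bo=Z([[286,416],[370,331],[370,502],[310,360],[310,473]])
B=onplane("wrist",bo,.156,st)[:,:2]*1000
v2=least_squares(lambda v:np.hypot(*(B-v[:2]).T)-v[2],[540,205,15]).x; print(v2)
sh=Z([[297,430],[433,430],[365,362],[365,498]]); print(onplane("wrist",sh,.160,st)[:,:2].mean(0)*1000)
d=onplane("wrist",Z([[530,60],[607,120]]),.120,st)[:,:2].mean(0)*1000
for c in (v,v2):
  e=d-c[:2]; print("dog",np.hypot(*e),np.degrees(np.arctan2(e[1],e[0])))
k=onplane("wrist",Z([[485,465],[455,505]]),.156,st)[:,:2].mean(0)*1000; e=k-v2[:2]; print("key",np.hypot(*e),np.degrees(np.arctan2(e[1],e[0])))
# turntable edges
e=onplane("wrist",[[188,256],[433,261]],.09,st); e=e[1]-e[0]; print("tt yaw",np.degrees(np.arctan2(e[1],e[0])))
# lever
pr=onplane("wrist",[[211,176.5],[262,177]],.129,st); print(pr); 
# hub edges angles
for a,b in [((290,243),(478,262)),((478,262),(540,395)),((290,243),(195,385))]:
  q=onplane("wrist",Z([a,b]),.156,st); e=q[1]-q[0]; print("hubedge",np.linalg.norm(e)*1000,np.degrees(np.arctan2(e[1],e[0]))%60)
# two dog w3
st,im=load("w3")
Z3=lambda p: np.array(p)/4+[250,120]-0.4
a=onplane("wrist",Z3([[163,100],[110,152]]),.01,st)[:,:2].mean(0)*1000
b=onplane("wrist",Z3([[493,468],[443,513]]),.01,st)[:,:2].mean(0)*1000
print(a,b,(a+b)/2,np.linalg.norm(a-b)); e=a-b; print("2dog axis",np.degrees(np.arctan2(e[1],e[0])))
B=onplane("wrist",Z3([[250,342],[308,402],[369,342],[266,300],[350,385],[266,385]]),.046,st)[:,:2]*1000
print(least_squares(lambda v:np.hypot(*(B-v[:2]).T)-v[2],[440,-140,15]).x)
```

```text
[544.55223589 213.19709982  50.36661934] [ 0.46083805 -0.05396387  0.19488235  0.00854682 -0.45182368 -0.00197279
 -0.15650688]
[544.47080889 213.06589264  14.87494674]
[543.38578795 211.11165547]
dog 65.38710878955038 70.36896644814199
dog 65.5380540989198 70.3404545188035
key 20.881854682323976 -20.531326789270874
tt yaw 13.112813393998472
[[0.43418352 0.18675481 0.129     ]
 [0.48025365 0.19802427 0.129     ]]
hubedge 32.112925109574576 8.67244845721357
hubedge 25.321983105340045 10.949029758813374
hubedge 29.119304767488515 10.12325555325576
[ 391.98419073 -104.70178737] [ 503.67651108 -176.93807032] [ 447.83035091 -140.81992884] 133.0159952744183
2dog axis 147.10749345619536
[ 447.18180393 -141.07633662   14.83771298]
```

Run:
```python
from h import *
s=state(); plan([.5445,.2131,.25],69.8,6)
```

```text
t 2.35 p [532.3 186.8 319.8] rpy [-179.92    0.    104.12] F [ 0.1 -0.2  0.3] T [-0.01 -0.15 -0.02] gap 0.996
dyaw -34.3 d [ 12.2  26.3 -69.8]
[[0,0,5.72],[3.7,3.0,11.6]],[[0,0,5.72],[4.1,2.7,11.7]],[[0,0,5.72],[4.3,2.2,11.6]],[[0,0,5.72],[4.4,1.8,11.6]],[[0,0,5.72],[4.7,1.4,11.7]],[[0,0,5.72],[4.7,0.9,11.6]]
```

Request:
apply_moves(steps=[[[0, 0, 5.7], [3.7, 3, 11.6], 1], [[0, 0, 5.7], [4.1, 2.7, 11.7], 1], [[0, 0, 5.7], [4.3, 2.2, 11.6], 1], [[0, 0, 5.7], [4.4, 1.8, 11.6], 1], [[0, 0, 5.7], [4.7, 1.4, 11.7], 1], [[0, 0, 5.7], [4.7, 0.9, 11.6], 1], [[0, 0, 0], [0, 0, 0], 1], [[0, 0, 0], [0, 0, 0], 1], [[0, 0, 0], [0, 0, 0], 1]])

```text
t: 3.1
tool_pos: [0.5446, 0.2124, 0.2515]
ee_rot: [3.141, 0.0, 1.222]
ft_force: [0.4, -0.6, 0.9]
finger_gap: 1.006
```

Run:
```python
from h import *
shot("wrist","w5");state()
```

```text
t 3.10 p [544.6 212.4 251.5] rpy [1.7995e+02 1.0000e-02 7.0040e+01] F [ 0.4 -0.6  0.9] T [ 0.05 -0.03 -0.07] gap 1.006
t 3.15 p [544.6 212.8 251.7] rpy [ 1.7993e+02 -1.0000e-02  7.0030e+01] F [ 0.1 -0.5  0.8] T [-0.01 -0.08 -0.01] gap 1.000
```

View pics/w5.png

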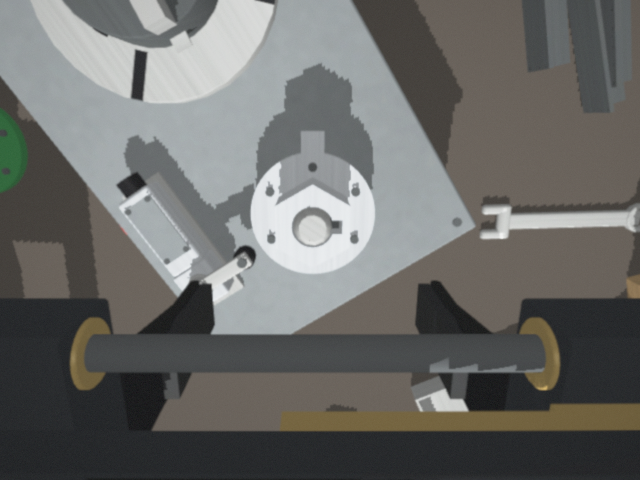

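Run:
```python
from h import *
zoom("w5",245,125,140,160,5)
```

```text
(no output)
```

View pics/w5_z245.png

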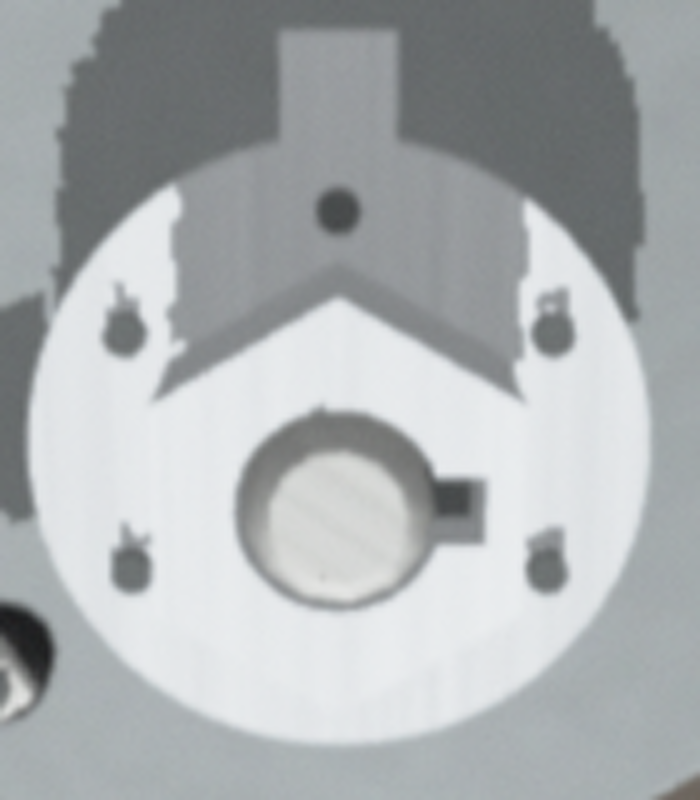

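```bash
cat >> h.py <<'E'
def fitc(name,px,z,st,c0=None):
    P=onplane(name,px,z,st)[:,:2]*1000
    v=least_squares(lambda v:np.hypot(*(P-v[:2]).T)-v[2],[*P.mean(0),20]).x
    Rt=R.from_euler("xyz",st["ee_rot"]).as_matrix()
    print("circ",np.round(v,2),"res",np.round(np.hypot(*(P-v[:2]).T)-v[2],2),"toolxy",np.round((Rt.T@np.r_[v[:2]-st["tool_pos"][:2]*1000,0])[:2],2)); return v
E
python3 - <<'E'
from h import *
st,im=load("w5")
Z=lambda p: np.array(p)/5+[245,125]-0.4
fitc("wrist",Z([[28,437],[651,437],[340,745],[95,632],[585,632],[75,265],[600,270]]),.120,st)
fitc("wrist",Z([[236,509],[339,409],[339,608],[265,437],[265,580],[410,580],[408,437]]),.156,st)
fitc("wrist",Z([[267,522],[408,522],[339,450],[339,601]]),.160,st)
d=onplane("wrist",Z([[339,30],[339,437]]),.12,st); e=(d[0]-d[1])*1000; print(np.hypot(*e[:2]),np.degrees(np.arctan2(e[1],e[0])))
E
```

```text
circ [544.02 213.04  50.7 ] res [-0.59 -0.29  0.03  0.03  0.33  0.57 -0.08] toolxy [ 0.36 -0.74]
circ [544.05 213.02  14.91] res [-0.19  0.04 -0.03  0.12  0.1   0.04 -0.09] toolxy [ 0.35 -0.71]
circ [543.59 211.75  10.67] res [-0.55 -0.57  0.59  0.52] toolxy [-1.  -0.7]
63.6151378624797 70.02851191518953
```

Request:
apply_moves(steps=[[[0, 0, 0], [0.2, -0.4, 20], 1], [[0, 0, 0], [0.2, -0.3, 30], 1], [[0, 0, 0], [0, 0, 30], 1], [[0, 0, 0], [0, 0, 25], 1], [[0, 0, 0], [0, 0, 15], 1], [[0, 0, 0], [0, 0, 6], 1], [[0, 0, 0], [0, 0, 0], 1], [[0, 0, 0], [0, 0, 0], 1]])

```text
t: 3.82
tool_pos: [0.5443, 0.2145, 0.1261]
ee_rot: [3.14, -0.001, 1.222]
ft_force: [0.5, 0.9, -0.2]
finger_gap: 0.999
```

Run:
```python
from h import *
s,im=shot("wrist","w6");state()
```

```text
t 3.82 p [544.3 214.5 126.1] rpy [ 1.7993e+02 -5.0000e-02  6.9990e+01] F [ 0.5  0.9 -0.2] T [-0.04 -0.04 -0.  ] gap 0.999
t 3.87 p [544.5 214.7 126.5] rpy [ 1.799e+02 -7.000e-02  6.999e+01] F [ 0.3 -0.   0.5] T [-0.03 -0.09  0.05] gap 1.001
```

View pics/w6.png

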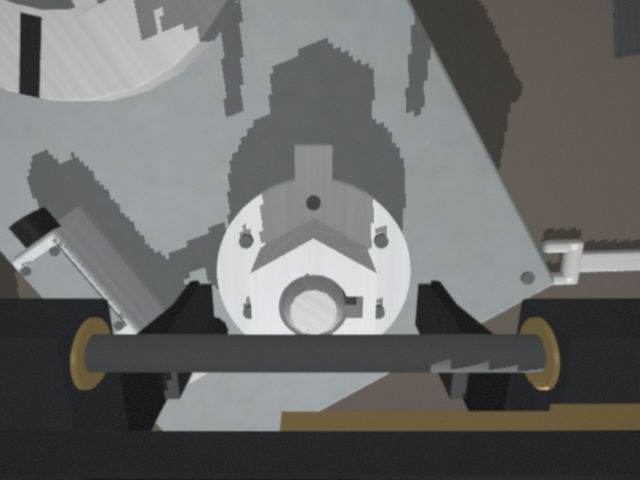

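Request:
apply_moves(steps=[[[0, 0, 0], [-1.5, 0, 0.5], 1], [[0, 0, 0], [0, 0, 0], 0], [[0, 0, 0], [0, 0, 0], 0], [[0, 0, 0], [0, 0, 0], 0], [[0, 0, 0], [0, 0, 0], 0], [[0, 0, 0], [0, 0, 0], 0]], squeeze=40)

```text
t: 4.37
tool_pos: [0.5432, 0.2131, 0.1244]
ee_rot: [3.141, 0.0, 1.221]
ft_force: [-0.6, -0.3, -0.3]
finger_gap: 0.706
```

Run:
```python
from h import *
s,im=shot("wrist","w7");state();state()
```

```text
t 4.37 p [543.2 213.1 124.4] rpy [179.99   0.    69.98] F [-0.6 -0.3 -0.3] T [-0.02 -0.06  0.01] gap 0.706
t 4.42 p [543.2 213.1 124.4] rpy [179.99  -0.    69.98] F [-0.2  0.   0.5] T [-0.01 -0.06 -0.  ] gap 0.665
t 4.42 p [543.2 213.1 124.4] rpy [179.99  -0.    69.98] F [-0.2  0.   0.5] T [-0.01 -0.06 -0.  ] gap 0.665
```

Request:
apply_moves(steps=[[[0, 0, 0], [0, 0, 0], 0], [[0, 0, 0], [0, 0, 0], 0], [[0, 0, 0], [0, 0, 0], 0], [[0, 0, 0], [0, 0, 0], 0]])

```text
t: 4.75
tool_pos: [0.5432, 0.2133, 0.1246]
ee_rot: [3.141, -0.0, 1.221]
ft_force: [-0.5, 0.8, 4.8]
finger_gap: 0.361
```

Run:
```python
from h import *
state()
```

```text
t 4.75 p [543.2 213.3 124.6] rpy [ 1.7999e+02 -2.0000e-02  6.9980e+01] F [-0.5  0.8  4.8] T [0.08 0.25 0.04] gap 0.361
```

Run:
```python
from h import *
s,im=shot("wrist","w8");state()
s,im=shot("side","s8")
zoom("s8",200,200,160,200,4)
```

```text
t 4.75 p [543.2 213.3 124.6] rpy [ 1.7999e+02 -2.0000e-02  6.9980e+01] F [-0.5  0.8  4.8] T [0.08 0.25 0.04] gap 0.361
t 4.80 p [543.2 213.4 124.6] rpy [ 1.7999e+02 -2.0000e-02  6.9990e+01] F [-1.7  0.4  4.7] T [ 0.1   0.25 -0.05] gap 0.306
t 4.80 p [543.2 213.4 124.6] rpy [ 1.7999e+02 -2.0000e-02  6.9990e+01] F [-1.7  0.4  4.7] T [ 0.1   0.25 -0.05] gap 0.306
```

View pics/w8.png

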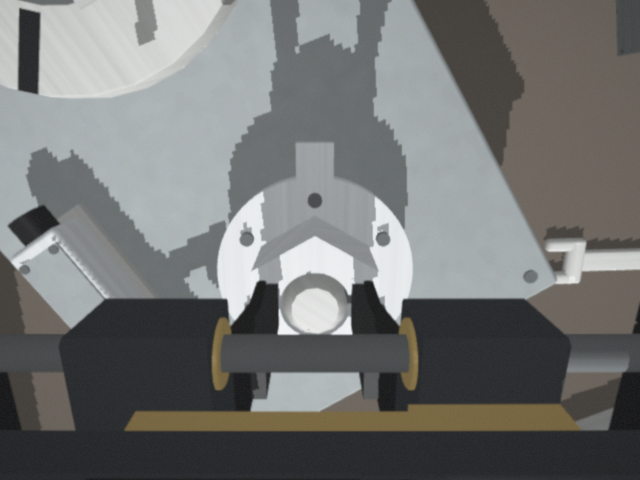

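View pics/s8_z200.png

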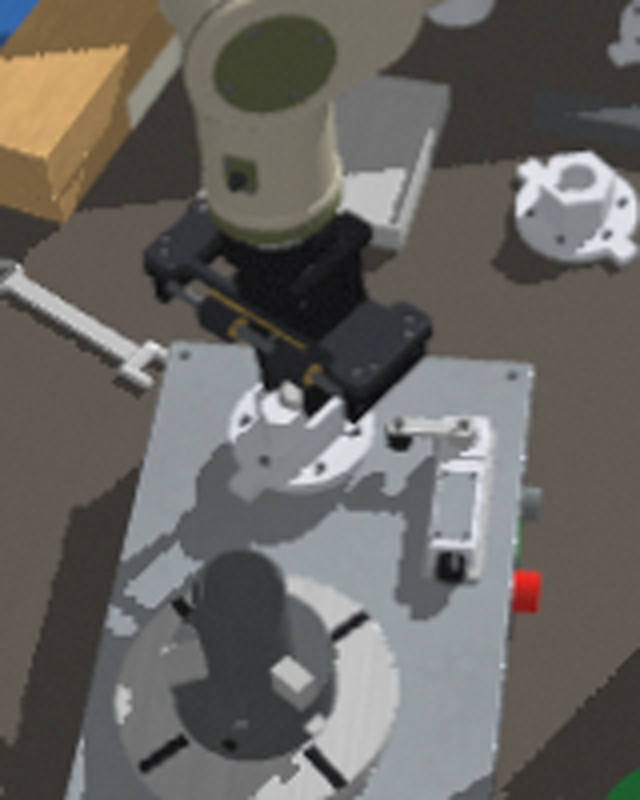

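Request:
apply_moves(steps=[[[0, 0, 0], [0, 0, -10], 0], [[0, 0, 0], [0, 0, -10], 0], [[0, 0, 0], [0, 0, -5], 0], [[0, 0, 0], [0, 0, 0], 0], [[0, 0, 0], [0, 0, 0], 0]])

```text
t: 5.27
tool_pos: [0.5433, 0.2131, 0.1498]
ee_rot: [3.141, -0.0, 1.221]
ft_force: [0.7, 0.2, 0.4]
finger_gap: 0.012
```

Run:
```python
from h import *
s,im=shot("wrist","w9");state()
print(proj("wrist",[s["tool_pos"]],s))
```

```text
t 5.27 p [543.3 213.1 149.8] rpy [ 1.7996e+02 -1.0000e-02  6.9970e+01] F [0.7 0.2 0.4] T [ 0.03 -0.06 -0.02] gap 0.012
t 5.32 p [543.1 212.9 149.3] rpy [1.7999e+02 1.0000e-02 6.9970e+01] F [-1.4 -0.9  0.3] T [-0.02 -0.11  0.03] gap 0.006
[[312.57506194 276.87796266]]
```

View pics/w9.png

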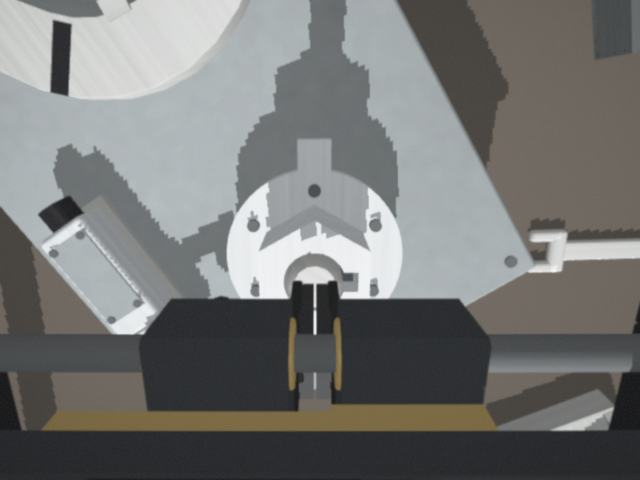

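Request:
apply_moves(steps=[[[0, 0, 0], [0, 0, 0], 0.9], [[0, 0, 0], [0, 0, 0], 0.9], [[0, 0, 0], [0, 0, 0], 0.9], [[0, 0, 0], [0, 0, 0], 0.9], [[0, 0, 0], [0, 0, 0], 0.9], [[0, 0, 0], [0, 0, 0], 0.9], [[0, 0, 0], [0, 0, 0], 0.9], [[0, 0, 0], [0, 0, 0], 0.9], [[0, 0, 0], [0, 0, 0], 0.9], [[0, 0, 0], [0, 0, 0], 0.9]])

```text
t: 6.15
tool_pos: [0.5432, 0.213, 0.1494]
ee_rot: [3.141, 0.0, 1.221]
ft_force: [-0.6, -0.9, -0.3]
finger_gap: 0.682
```

Request:
apply_moves(steps=[[[0, 0, 0], [0, 0.7, 5], 0.9], [[0, 0, 0], [0, 0, 7], 0.9], [[0, 0, 0], [0, 0, 8], 0.9], [[0, 0, 0], [0, 0, 10], 0.9], [[0, 0, 0], [0, 0, 10], 0.9], [[0, 0, 0], [0, 0, 6], 0.9], [[0, 0, 0], [0, 0, 4], 0.9], [[0, 0, 0], [0, 0, 0], 0.9]])

```text
t: 6.82
tool_pos: [0.5432, 0.2126, 0.0981]
ee_rot: [-3.14, 0.001, 1.221]
ft_force: [0.5, 0.3, -0.7]
finger_gap: 0.904
```

Run:
```python
from h import *
s,im=shot("wrist","w10");state()
```

```text
t 6.82 p [543.2 212.6  98.1] rpy [-1.7993e+02  6.0000e-02  6.9980e+01] F [ 0.5  0.3 -0.7] T [-0.01 -0.04  0.  ] gap 0.904
t 6.87 p [543.6 212.8  98.9] rpy [-1.7997e+02  2.0000e-02  6.9970e+01] F [-0.2  0.2  0.3] T [-0.01 -0.1   0.01] gap 0.899
```

View pics/w10.png

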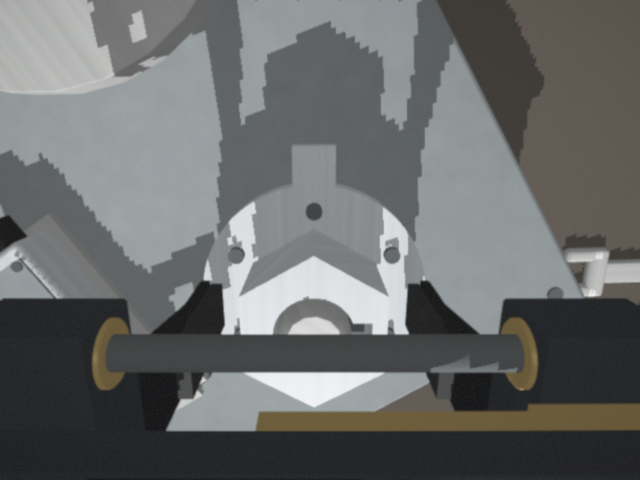

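Request:
apply_moves(steps=[[[0, 0, 0], [0, 0.5, 3], 0], [[0, 0, 0], [0, 0, 0], 0], [[0, 0, 0], [0, 0, 0], 0], [[0, 0, 0], [0, 0, 0], 0], [[0, 0, 0], [0, 0, 0], 0], [[0, 0, 0], [0, 0, 0], 0], [[0, 0, 0], [0, 0, 0], 0], [[0, 0, 0], [0, 0, 0], 0]], squeeze=45)

```text
t: 7.53
tool_pos: [0.5442, 0.2128, 0.0966]
ee_rot: [3.142, -0.0, 1.221]
ft_force: [-1.5, 1.0, 3.3]
finger_gap: 0.618
```

Run:
```python
from h import *
s,im=shot("wrist","w11");state()
```

```text
t 7.53 p [544.2 212.8  96.6] rpy [180.    -0.    69.98] F [-1.5  1.   3.3] T [0.02 0.52 0.04] gap 0.618
t 7.58 p [544.1 212.9  96.6] rpy [-1.800e+02 -1.000e-02  6.998e+01] F [-3.6 -0.1  3.7] T [ 0.03  0.62 -0.04] gap 0.619
```

View pics/w11.png

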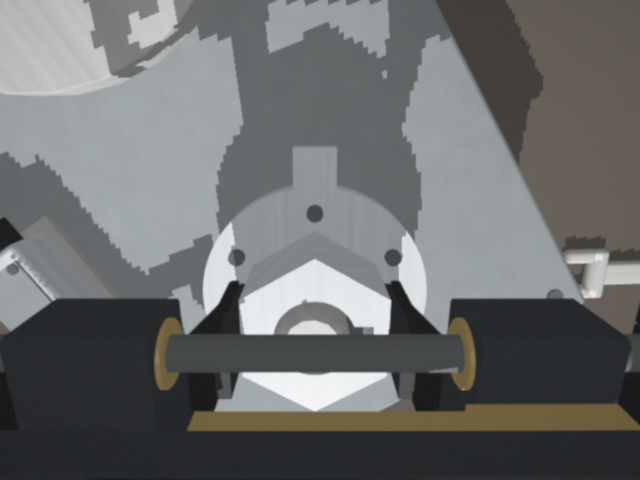

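Request:
apply_moves(steps=[[[0, 0, 0], [0, 0, -3], 0], [[0, 0, 0], [0, 0, -6], 0], [[0, 0, 0], [0, 0, -10], 0], [[0, 0, 0], [0, 0, -12], 0], [[0, 0, 0], [0, 0, -12], 0], [[0, 0, 0], [0, 0, -12], 0], [[0, 0, 0], [0, 0, -12], 0], [[0, 0, 0], [0, 0, -8], 0]])

```text
t: 8.25
tool_pos: [0.5448, 0.2129, 0.1736]
ee_rot: [3.14, -0.001, 1.221]
ft_force: [-0.1, 0.4, -4.5]
finger_gap: 0.615
```

Run:
```python
from h import *
state()
Z=lambda p: np.array(p)/6+[295,160]-.4
P=onplane("top",Z([[90,95],[435,47],[500,390],[148,448]]),.025)*1000
print(P.round(1)); print(P.mean(0)); 
for i in range(4):
    e=P[(i+1)%4]-P[i]; print(np.hypot(*e[:2]),np.degrees(np.arctan2(e[1],e[0])))
s,im=shot("wrist","w12")
```

```text
t 8.25 p [544.8 212.9 173.6] rpy [ 1.799e+02 -7.000e-02  6.997e+01] F [-0.1  0.4 -4.5] T [-0.04 -0.07 -0.01] gap 0.615
[[ 740.2  -51.2   25. ]
 [ 753.6 -218.4   25. ]
 [ 581.7 -233.2   25. ]
 [ 564.8  -67.3   25. ]]
[ 660.07622483 -142.51411083   25.        ]
167.71450413214149 -85.42835231526848
172.5578877075378 -175.05521850990797
166.81435786457467 95.81746658109547
176.19317625610594 5.2426345585225205
t 8.25 p [544.8 212.9 173.6] rpy [ 1.799e+02 -7.000e-02  6.997e+01] F [-0.1  0.4 -4.5] T [-0.04 -0.07 -0.01] gap 0.615
```

View pics/w12.png

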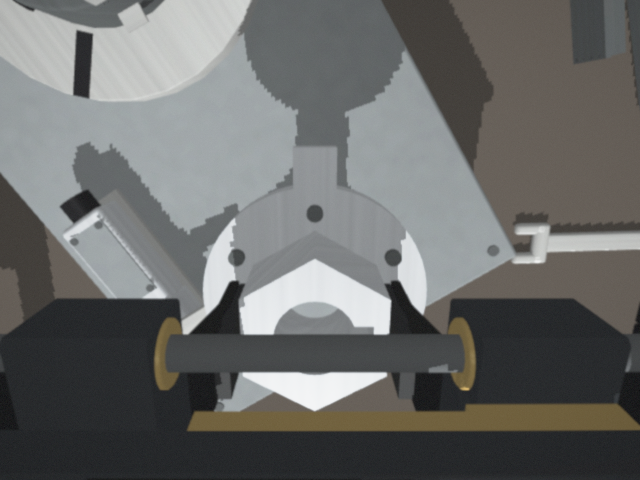

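Run:
```python
from h import *
st,im=load("w3")
P=onplane("wrist",[[465,155],[630,183],[590,322],[432,290]],.025,st)*1000
print(P.round(1),P.mean(0))
print(onplane("top",[[436,187],[425,212]],.185),onplane("top",[[425,212]],0))
plan([.660,-.1425,.130],70,12)
```

```text
[[ 568.6  -59.3   25. ]
 [ 742.8  -41.7   25. ]
 [ 772.9 -197.6   25. ]
 [ 586.  -206.6   25. ]] [ 667.60542589 -126.29723511   25.        ]
[[ 0.62728354 -0.36019213  0.185     ]
 [ 0.565199   -0.325552    0.185     ]] [[ 0.61630655 -0.3756038   0.        ]]
dyaw 0.0 d [ 114.7 -355.7  -44.7]
[[0,0,-0.0],[-24.6,19.1,3.7]],[[0,0,-0.0],[-24.6,19.2,3.7]],[[0,0,-0.0],[-24.5,19.1,3.8]],[[0,0,-0.0],[-24.6,19.1,3.7]],[[0,0,-0.0],[-24.6,19.2,3.7]],[[0,0,-0.0],[-24.6,19.1,3.7]],[[0,0,-0.0],[-24.5,19.1,3.8]],[[0,0,-0.0],[-24.6,19.1,3.7]],[[0,0,-0.0],[-24.6,19.2,3.7]],[[0,0,-0.0],[-24.6,19.1,3.7]],[[0,0,-0.0],[-24.6,19.1,3.8]],[[0,0,-0.0],[-24.5,19.2,3.7]]
```

Request:
apply_moves(steps=[[[0, 0, 0], [-15, 12, 0], 0], [[0, 0, 0], [-26, 20, 0], 0], [[0, 0, 0], [-26, 20, 0], 0], [[0, 0, 0], [-26, 20, 0], 0], [[0, 0, 0], [-26, 20, 2], 0], [[0, 0, 0], [-26, 20, 5], 0], [[0, 0, 0], [-26, 20, 6], 0], [[0, 0, 0], [-26, 20, 8], 0], [[0, 0, 0], [-26, 20, 8], 0], [[0, 0, 0], [-26, 20, 8], 0], [[0, 0, 0], [-26, 20, 6], 0], [[0, 0, 0], [-20, 17, 2], 0]])

```text
t: 9.3
tool_pos: [0.6578, -0.1465, 0.1247]
ee_rot: [-3.14, 0.002, 1.219]
ft_force: [-0.1, 0.4, -5.7]
finger_gap: 0.615
```

Run:
```python
from h import *
s,im=shot("wrist","w13");
shot("top","t13");state()
zoom("t13",290,150,110,100,6)
```

```text
t 9.30 p [ 657.8 -146.5  124.7] rpy [-1.799e+02  1.000e-01  6.985e+01] F [-0.1  0.4 -5.7] T [-0.08 -0.04  0.04] gap 0.615
t 9.35 p [ 658.5 -153.1  124.2] rpy [-179.98    0.26   69.52] F [-3.7 -7.4 -5.7] T [-0.89  0.36 -0.02] gap 0.616
t 9.40 p [ 658.  -150.2  124.6] rpy [-179.95    0.19   69.52] F [ 0.2 -0.3 -5.7] T [-0.05 -0.03 -0.01] gap 0.618
```

View pics/w13.png

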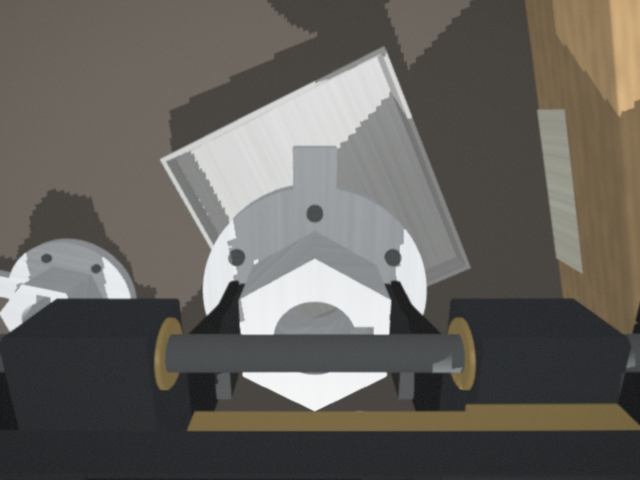

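View pics/t13.png

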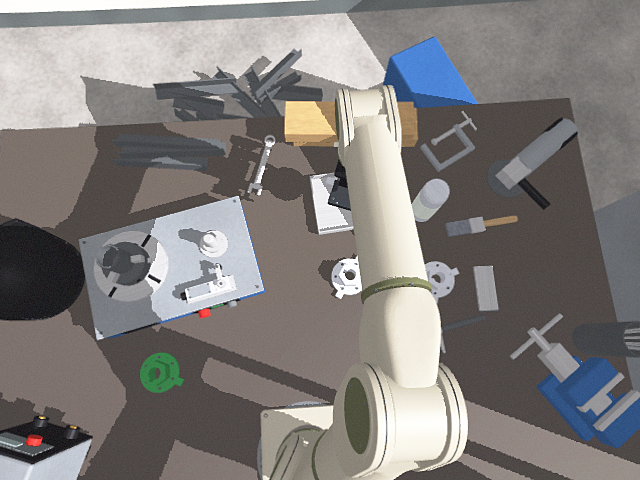

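Run:
```python
from h import *
st,_=load("w13")
P=onplane("wrist",[[162,160],[385,48],[470,268]],.025,st)*1000
print(P.round(1),(P[0]+P[2])/2)
for i in range(2):
    e=P[i+1]-P[i]; print(np.hypot(*e[:2]),np.degrees(np.arctan2(e[1],e[0])))
c=(P[0]+P[2])/2/1000
state(); plan([c[0],c[1],.03],70,8)
```

```text
[[ 574.2  -65.3   25. ]
 [ 742.8  -50.    25. ]
 [ 757.6 -218.5   25. ]] [ 665.88764834 -141.91032857   25.        ]
169.36139444812144 5.191408385472533
169.12047086503054 -84.98049711848637
t 9.40 p [ 658.  -150.2  124.6] rpy [-179.95    0.19   69.52] F [ 0.2 -0.3 -5.7] T [-0.05 -0.03 -0.01] gap 0.618
dyaw 0.5 d [  7.9   8.3 -94.6]
[[0,0,-0.06],[1.3,0.6,11.8]],[[0,0,-0.06],[1.3,0.5,11.8]],[[0,0,-0.06],[1.3,0.6,11.9]],[[0,0,-0.06],[1.4,0.5,11.8]],[[0,0,-0.06],[1.3,0.6,11.8]],[[0,0,-0.06],[1.3,0.6,11.8]],[[0,0,-0.06],[1.3,0.5,11.8]],[[0,0,-0.06],[1.3,0.6,11.9]]
```

Request:
apply_moves(steps=[[[0, 0, 0], [1.5, 0.5, 8], 0], [[0, 0, 0], [1.5, 0.5, 15], 0], [[0, 0, 0], [1.5, 0.5, 18], 0], [[0, 0, 0], [1.5, 0.5, 20], 0], [[0, 0, 0], [1, 0.5, 20], 0], [[0, 0, 0], [1, 0.5, 15], 0], [[0, 0, 0], [1, 0.5, 9], 0], [[0, 0, 0], [1, 0.5, 6], 0], [[0, 0, 0], [0, 0, 4], 0], [[0, 0, 0], [0, 0, 0], 0], [[0, 0, 0], [0, 0, 0], 0]])

```text
t: 10.32
tool_pos: [0.6661, -0.1349, 0.0121]
ee_rot: [3.14, -0.0, 1.221]
ft_force: [0.0, 0.1, -5.5]
finger_gap: 0.616
```

Run:
```python
from h import *
s=state();print(s["q"].round(2))
```

```text
t 10.32 p [ 666.1 -134.9   12.1] rpy [ 1.7994e+02 -1.0000e-02  6.9970e+01] F [ 0.   0.1 -5.5] T [-0.07 -0.08  0.  ] gap 0.616
[ 0.51  0.65 -0.53  1.46  0.35  1.12 -0.44]
```

Request:
apply_moves(steps=[[[0, 0, 0], [-3, 0, 4], 0], [[0, 0, 0], [-2, 0, 5], 0], [[0, 0, 0], [0, 0, 4], 0], [[0, 0, 0], [0, 0, 3], 0], [[0, 0, 0], [0, 0, 2], 0], [[0, 0, 0], [0, 0, 1.5], 0], [[0, 0, 0], [0, 0, 1], 0]])

```text
t: 10.9
tool_pos: [0.6639, -0.1394, -0.0093]
ee_rot: [-3.141, -0.0, 1.221]
ft_force: [-1.2, 0.2, -5.3]
finger_gap: 0.622
```

Run:
```python
from h import *
s=state()
```

```text
t 10.90 p [ 663.9 -139.4   -9.3] rpy [-1.7999e+02 -1.0000e-02  6.9980e+01] F [-1.2  0.2 -5.3] T [-0.01 -0.04 -0.04] gap 0.622
```

Near touch; small steps to contact.

Request:
apply_moves(steps=[[[0, 0, 0], [0, 0, 0.7], 0], [[0, 0, 0], [0, 0, 0.7], 0], [[0, 0, 0], [0, 0, 0.5], 0], [[0, 0, 0], [0, 0, 0], 0]])

```text
t: 11.23
tool_pos: [0.664, -0.1395, -0.0104]
ee_rot: [3.141, 0.0, 1.221]
ft_force: [-3.7, 1.1, 2.5]
finger_gap: 0.616
```

Request:
apply_moves(steps=[[[0, 0, 0], [0, 0, 0], 0.8], [[0, 0, 0], [0, 0, 0], 0.85], [[0, 0, 0], [0, 0, 0], 0.9], [[0, 0, 0], [0, 0, 0], 0.9], [[0, 0, 0], [0, 0, -5], 0.9], [[0, 0, 0], [0, 0, -15], 0.9], [[0, 0, 0], [0, 0, -25], 0.9], [[0, 0, 0], [0, 0, -35], 0.9], [[0, 0, 0], [0, 0, -35], 0.9], [[0, 0, 0], [0, 0, -30], 0.9]])

```text
t: 12.07
tool_pos: [0.6644, -0.1394, 0.1381]
ee_rot: [3.139, -0.001, 1.222]
ft_force: [0.3, -0.4, -0.4]
finger_gap: 0.904
```

Run:
```python
from h import *
s,im=shot("wrist","w14");state()
# two-dog next
plan([.4473,-.1412,.17],147,11)
```

```text
t 12.07 p [ 664.4 -139.4  138.1] rpy [ 1.7985e+02 -4.0000e-02  6.9990e+01] F [ 0.3 -0.4 -0.4] T [ 0.   -0.11  0.  ] gap 0.904
t 12.12 p [ 667.2 -139.5  144.8] rpy [ 1.7939e+02 -1.1000e-01  6.9970e+01] F [1.2 0.6 5.3] T [-0.02 -0.15 -0.06] gap 0.900
dyaw 77.0 d [-219.9   -1.7   25.2]
[[0,0,-7.0],[-7.0,-18.7,-2.3]],[[0,0,-7.0],[-4.6,-19.5,-2.3]],[[0,0,-7.0],[-2.3,-19.8,-2.3]],[[0,0,-7.0],[0.2,-20.0,-2.3]],[[0,0,-7.0],[2.6,-19.9,-2.2]],[[0,0,-7.0],[5.0,-19.3,-2.3]],[[0,0,-7.0],[7.4,-18.6,-2.3]],[[0,0,-7.0],[9.5,-17.6,-2.3]],[[0,0,-7.0],[11.7,-16.2,-2.3]],[[0,0,-7.0],[13.5,-14.8,-2.3]],[[0,0,-7.0],[15.2,-12.9,-2.3]]
```

View pics/w14.png

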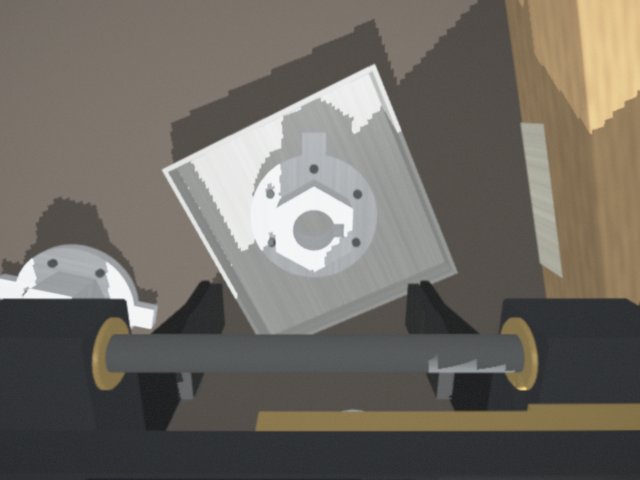

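Request:
apply_moves(steps=[[[0, 0, -7], [-7, -18.7, 0], 0.9], [[0, 0, -7], [-4.6, -19.5, 0], 0.9], [[0, 0, -7], [-2.3, -19.8, 0], 0.9], [[0, 0, -7], [0.2, -20, 0], 0.9], [[0, 0, -7], [2.6, -19.9, 0], 0.9], [[0, 0, -7], [5, -19.3, 0], 0.9], [[0, 0, -7], [7.4, -18.6, 0], 0.9], [[0, 0, -7], [9.5, -17.6, 0], 0.9], [[0, 0, -7], [11.7, -16.2, 0], 0.9], [[0, 0, -7], [13.5, -14.8, 0], 0.9], [[0, 0, -7], [15.2, -12.9, 0], 0.9]])

```text
t: 13.03
tool_pos: [0.4433, -0.1411, 0.1347]
ee_rot: [-3.141, 0.001, 2.571]
ft_force: [-0.1, -0.4, 0.6]
finger_gap: 0.899
```

Request:
apply_moves(steps=[[[0, 0, 0], [0, 0, 0], 0.9], [[0, 0, 0], [0, 0, 0], 0.9], [[0, 0, 0], [0, 0, 0], 0.9]])

```text
t: 13.28
tool_pos: [0.4447, -0.1414, 0.1348]
ee_rot: [-3.141, 0.002, 2.563]
ft_force: [1.3, -0.4, 0.1]
finger_gap: 0.905
```

Run:
```python
from h import *
s,im=shot("wrist","w15");s=state(); print(s["q"].round(2))
zoom("w15",225,130,180,150,4)
```

```text
t 13.28 p [ 444.7 -141.4  134.8] rpy [-1.7999e+02  1.1000e-01  1.4683e+02] F [ 1.3 -0.4  0.1] T [ 0.09 -0.14  0.  ] gap 0.905
t 13.33 p [ 444.9 -141.2  134.6] rpy [1.7998e+02 8.0000e-02 1.4687e+02] F [ 0.4 -0.1  0.1] T [ 0.07 -0.07 -0.  ] gap 0.899
[ 1.02  0.09 -0.84  1.9   0.07  1.18  1.16]
```

View pics/w15.png

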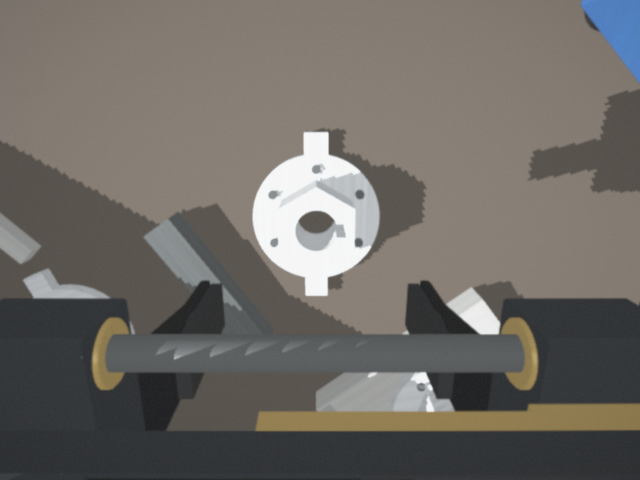

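View pics/w15_z225.png

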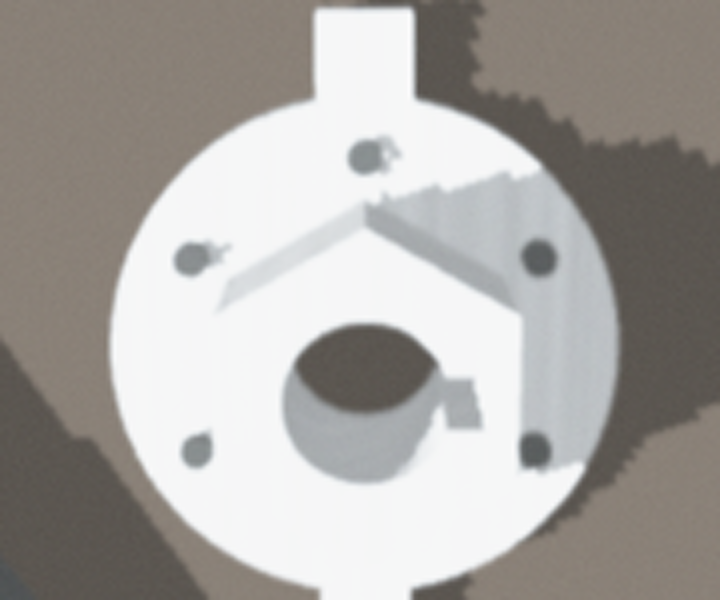

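Run:
```python
from h import *
st,im=load("w15")
Z=lambda p: np.array(p)/4+[225,130]-0.4
fitc("wrist",Z([[110,344],[620,344],[190,525],[545,522],[160,190],[560,178]]),.010,st)
fitc("wrist",Z([[282,405],[365,322],[365,484],[303,350],[303,460],[425,458]]),.046,st)
```

```text
circ [ 447.45 -140.76   50.83] res [-0.32 -0.4   0.04  0.28  0.25  0.14] toolxy [-1.94  2.02]
circ [ 447.68 -141.19   14.83] res [-0.19  0.18  0.01 -0.12  0.25 -0.13] toolxy [-2.36  1.78]
```

Request:
apply_moves(steps=[[[0, 0, 0], [-0.7, 0.6, 10], 0.9], [[0, 0, 0], [-0.7, 0.6, 20], 0.9], [[0, 0, 0], [-0.6, 0.7, 30], 0.9], [[0, 0, 0], [0, 0, 30], 0.9], [[0, 0, 0], [0, 0, 25], 0.9], [[0, 0, 0], [0, 0, 15], 0.9], [[0, 0, 0], [0, 0, 9], 0.9], [[0, 0, 0], [0, 0, 4], 0.9], [[0, 0, 0], [0, 0, 0], 0.9], [[0, 0, 0], [0, 0, 0], 0.9], [[0, 0, 0], [0, 0, 0], 0.9]])

```text
t: 14.25
tool_pos: [0.4476, -0.1409, -0.0081]
ee_rot: [3.141, 0.002, 2.565]
ft_force: [-0.0, 0.5, -0.5]
finger_gap: 0.9
```

Run:
```python
from h import *
s=state()
```

```text
t 14.25 p [ 447.6 -140.9   -8.1] rpy [1.7999e+02 1.0000e-01 1.4696e+02] F [-0.   0.5 -0.5] T [ 0.07 -0.09  0.04] gap 0.900
```

Request:
apply_moves(steps=[[[0, 0, 0], [0, 0, 3], 0.9], [[0, 0, 0], [0, 0, 2], 0], [[0, 0, 0], [0, 0, 0], 0], [[0, 0, 0], [0, 0, 0], 0], [[0, 0, 0], [0, 0, 0], 0], [[0, 0, 0], [0, 0, 0], 0], [[0, 0, 0], [0, 0, 0], 0], [[0, 0, 0], [0, 0, 0], 0], [[0, 0, 0], [0, 0, 0], 0]], squeeze=45)

```text
t: 15.0
tool_pos: [0.4467, -0.1408, -0.0139]
ee_rot: [-3.141, 0.0, 2.565]
ft_force: [-1.6, -0.3, 2.0]
finger_gap: 0.617
```

Run:
```python
from h import *
s=shot("wrist","w16");state()
```

```text
t 15.00 p [ 446.7 -140.8  -13.9] rpy [-1.7999e+02  1.0000e-02  1.4697e+02] F [-1.6 -0.3  2. ] T [-0.06  0.09  0.03] gap 0.617
t 15.05 p [ 446.7 -140.8  -13.9] rpy [-1.7999e+02  1.0000e-02  1.4697e+02] F [-1.4 -0.7  2.7] T [-0.11  0.1  -0.05] gap 0.616
```

View pics/w16.png

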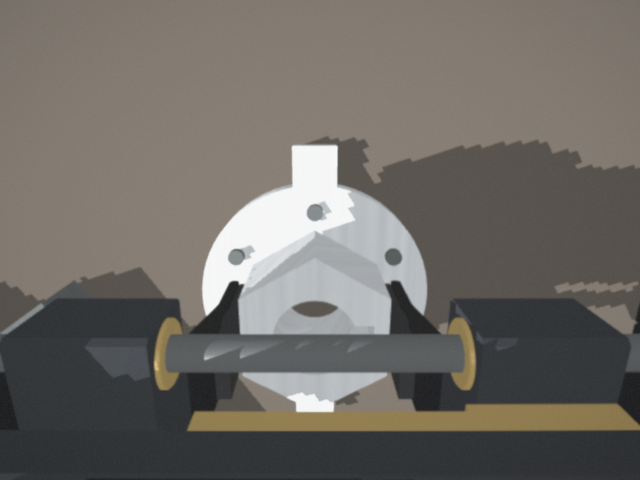

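Request:
apply_moves(steps=[[[0, 0, 0], [0, 0, -5], 0], [[0, 0, 0], [0, 0, -12], 0], [[0, 0, 0], [0, 0, -20], 0], [[0, 0, 0], [0, 0, -25], 0], [[0, 0, 0], [0, 0, -25], 0], [[0, 0, 0], [0, 0, -20], 0], [[0, 0, 0], [0, 0, -15], 0]])

```text
t: 15.63
tool_pos: [0.4472, -0.1404, 0.1105]
ee_rot: [3.141, 0.002, 2.566]
ft_force: [0.1, -0.2, -4.5]
finger_gap: 0.611
```

Run:
```python
from h import *
s=state(); plan([.5441,.2129,.178],69.98,12)
```

```text
t 15.63 p [ 447.2 -140.4  110.5] rpy [1.7999e+02 1.1000e-01 1.4702e+02] F [ 0.1 -0.2 -4.5] T [ 0.08 -0.17 -0.04] gap 0.611
dyaw -77.0 d [ 96.9 353.3  67.5]
[[0,0,6.42],[9.3,29.1,-5.6]],[[0,0,6.42],[12.4,27.9,-5.6]],[[0,0,6.42],[15.5,26.3,-5.7]],[[0,0,6.42],[18.3,24.4,-5.6]],[[0,0,6.42],[21.0,22.2,-5.6]],[[0,0,6.42],[23.3,19.7,-5.6]],[[0,0,6.42],[25.3,17.0,-5.7]],[[0,0,6.42],[27.1,14.1,-5.6]],[[0,0,6.42],[28.6,10.9,-5.6]],[[0,0,6.42],[29.5,7.7,-5.6]],[[0,0,6.42],[30.2,4.3,-5.6]],[[0,0,6.42],[30.5,1.0,-5.7]]
```

Request:
apply_moves(steps=[[[0, 0, 6.4], [9.3, 29.1, -10], 0], [[0, 0, 6.4], [12.4, 27.9, -10], 0], [[0, 0, 6.4], [15.5, 26.3, -10], 0], [[0, 0, 6.4], [18.3, 24.4, -10], 0], [[0, 0, 6.4], [21, 22.2, -10], 0], [[0, 0, 6.4], [23.3, 19.7, -8], 0], [[0, 0, 6.4], [25.3, 17, -6], 0], [[0, 0, 6.4], [27.1, 14.1, -2], 0], [[0, 0, 6.4], [28.6, 10.9, 0], 0], [[0, 0, 6.4], [29.5, 7.7, 0], 0], [[0, 0, 6.4], [30.2, 4.3, 0], 0], [[0, 0, 6.4], [30.5, 1, 0], 0]])

```text
t: 16.63
tool_pos: [0.5421, 0.2131, 0.1743]
ee_rot: [-3.141, 0.0, 1.223]
ft_force: [0.3, -0.6, -2.4]
finger_gap: 0.623
```

Request:
apply_moves(steps=[[[0, 0, 0], [0, 0, 0], 0], [[0, 0, 0], [0, 0, 0], 0], [[0, 0, 0], [0, 0, 0], 0], [[0, 0, 0], [0, 0, 0], 0]])

```text
t: 16.97
tool_pos: [0.5424, 0.2104, 0.174]
ee_rot: [3.141, 0.001, 1.228]
ft_force: [-0.6, -0.3, -4.2]
finger_gap: 0.614
```

Run:
```python
from h import *
s=shot("wrist","w17");state()
```

```text
t 16.97 p [542.4 210.4 174. ] rpy [1.7999e+02 4.0000e-02 7.0370e+01] F [-0.6 -0.3 -4.2] T [-0.03 -0.02 -0.01] gap 0.614
t 17.02 p [542.6 210.2 174. ] rpy [1.7998e+02 4.0000e-02 7.0340e+01] F [-0.1  0.2 -5.4] T [-0.02 -0.05  0.02] gap 0.615
```

View pics/w17.png

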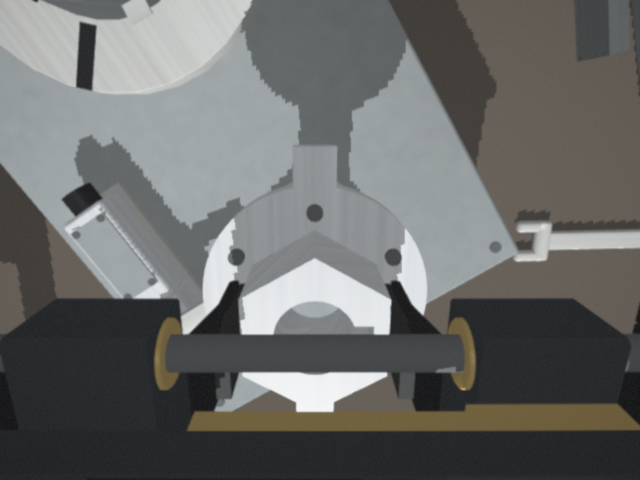

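Request:
apply_moves(steps=[[[0, 0, 0.4], [3.2, 0.5, 5], 0], [[0, 0, 0], [0, 0, 7], 0], [[0, 0, 0], [0, 0, 4], 0], [[0, 0, 0], [0, 0, 0], 0], [[0, 0, 0], [0, 0, 0], 0], [[0, 0, 0], [0, 0, 0], 0], [[0, 0, 0], [0, 0, 0], 0]])

```text
t: 17.6
tool_pos: [0.544, 0.2146, 0.158]
ee_rot: [3.141, -0.0, 1.222]
ft_force: [0.5, -0.2, -3.4]
finger_gap: 0.616
```

Run:
```python
from h import *
s=state()
s=shot("wrist","w18");state()
zoom("w18",240,250,150,90,5)
```

```text
t 17.60 p [544.  214.6 158. ] rpy [ 1.7998e+02 -1.0000e-02  7.0010e+01] F [ 0.5 -0.2 -3.4] T [-0.01 -0.04 -0.  ] gap 0.616
t 17.60 p [544.  214.6 158. ] rpy [ 1.7998e+02 -1.0000e-02  7.0010e+01] F [ 0.5 -0.2 -3.4] T [-0.01 -0.04 -0.  ] gap 0.616
t 17.65 p [544.  214.7 158. ] rpy [ 1.7998e+02 -1.0000e-02  7.0010e+01] F [-0.   0.5 -4.4] T [-0.07 -0.07  0.02] gap 0.618
```

View pics/w18_z240.png

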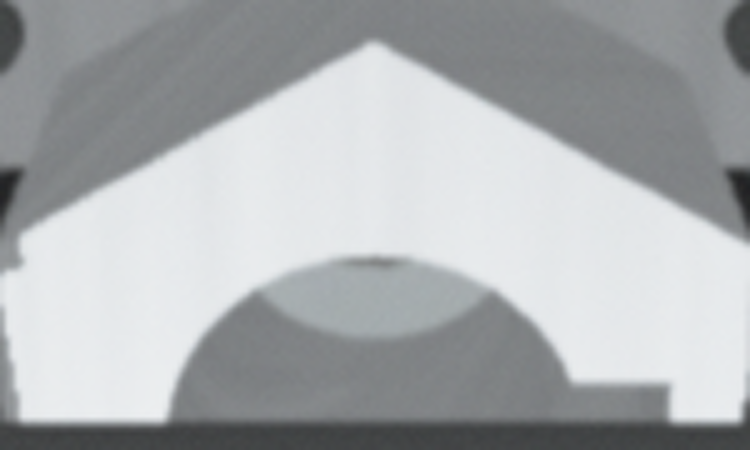

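Request:
apply_moves(steps=[[[0, 0, 0], [-1.5, 0.6, 0], 0], [[0, 0, 0], [0, 0, 0], 0], [[0, 0, 0], [0, 0, 0], 0], [[0, 0, 0], [0, 0, 0], 0]])

```text
t: 17.98
tool_pos: [0.544, 0.2129, 0.1578]
ee_rot: [3.141, 0.0, 1.222]
ft_force: [-0.3, 0.4, -4.3]
finger_gap: 0.613
```

Run:
```python
from h import *
s=state()
```

```text
t 17.98 p [544.  212.9 157.8] rpy [179.99   0.    70.  ] F [-0.3  0.4 -4.3] T [-0.03 -0.1   0.01] gap 0.613
```

Request:
apply_moves(steps=[[[0, 0, 0], [0, 0, 3], 0], [[0, 0, 0], [0, 0, 4], 0], [[0, 0, 0], [0, 0, 4], 0], [[0, 0, 0], [0, 0, 4], 0], [[0, 0, 0], [0, 0, 3], 0], [[0, 0, 0], [0, 0, 0], 0], [[0, 0, 0], [0, 0, 0], 0]])

```text
t: 18.57
tool_pos: [0.5439, 0.2129, 0.1396]
ee_rot: [-3.141, 0.0, 1.222]
ft_force: [0.9, 0.4, -3.9]
finger_gap: 0.621
```

Run:
```python
from h import *
s=state()
```

```text
t 18.57 p [543.9 212.9 139.6] rpy [-1.7998e+02  1.0000e-02  7.0010e+01] F [ 0.9  0.4 -3.9] T [-0.01 -0.09  0.02] gap 0.621
```

Request:
apply_moves(steps=[[[0, 0, 0], [0, 0.2, 2], 0], [[0, 0, 0], [0, 0, 2.5], 0], [[0, 0, 0], [0, 0, 2.5], 0], [[0, 0, 0], [0, 0, 2.5], 0], [[0, 0, 0], [0, 0, 2.5], 0], [[0, 0, 0], [0, 0, 0], 0]])

```text
t: 19.07
tool_pos: [0.5439, 0.2127, 0.1271]
ee_rot: [-3.141, 0.001, 1.222]
ft_force: [-0.4, -0.6, -3.9]
finger_gap: 0.621
```

Run:
```python
from h import *
s=state()
```

```text
t 19.07 p [543.9 212.7 127.1] rpy [-1.7997e+02  3.0000e-02  7.0000e+01] F [-0.4 -0.6 -3.9] T [-0.04 -0.01  0.02] gap 0.621
```

Underside at 141 mm, 7 mm below the key's top, with no contact force: the keyway has engaged. Lowering on.

Request:
apply_moves(steps=[[[0, 0, 0], [0, 0.1, 3], 0], [[0, 0, 0], [0, 0, 4], 0], [[0, 0, 0], [0, 0, 4], 0], [[0, 0, 0], [0, 0, 4], 0], [[0, 0, 0], [0, 0, 4], 0], [[0, 0, 0], [0, 0, 3], 0], [[0, 0, 0], [0, 0, 3], 0], [[0, 0, 0], [0, 0, 2], 0], [[0, 0, 0], [0, 0, 0], 0]])

```text
t: 19.82
tool_pos: [0.5441, 0.2127, 0.1003]
ee_rot: [-3.141, 0.0, 1.222]
ft_force: [0.1, -0.7, -4.4]
finger_gap: 0.619
```

Run:
```python
from h import *
s=state()
```

```text
t 19.82 p [544.1 212.7 100.3] rpy [-1.7998e+02  2.0000e-02  7.0010e+01] F [ 0.1 -0.7 -4.4] T [-0.07 -0.08 -0.01] gap 0.619
```

Request:
apply_moves(steps=[[[0, 0, 0], [0, 0, 1.2], 0], [[0, 0, 0], [0, 0, 1.2], 0], [[0, 0, 0], [0, 0, 1], 0], [[0, 0, 0], [0, 0, 0.7], 0], [[0, 0, 0], [0, 0, 0.5], 0], [[0, 0, 0], [0, 0, 0], 0]])

```text
t: 20.32
tool_pos: [0.5443, 0.2129, 0.0962]
ee_rot: [3.141, 0.0, 1.222]
ft_force: [-0.3, 0.4, -4.0]
finger_gap: 0.615
```

Run:
```python
from h import *
s=state()
```

```text
t 20.32 p [544.3 212.9  96.2] rpy [179.99   0.    70.01] F [-0.3  0.4 -4. ] T [ 0.04 -0.06  0.  ] gap 0.615
```

Request:
apply_moves(steps=[[[0, 0, 0], [0, 0, 0.5], 0], [[0, 0, 0], [0, 0, 0.5], 0], [[0, 0, 0], [0, 0, 0.3], 0], [[0, 0, 0], [0, 0, 0], 0]])

```text
t: 20.65
tool_pos: [0.5443, 0.2129, 0.0961]
ee_rot: [3.141, 0.0, 1.222]
ft_force: [-4.2, -3.0, 9.0]
finger_gap: 0.62
```

Run:
```python
from h import *
s=state()
```

```text
t 20.65 p [544.3 212.9  96.1] rpy [1.7996e+02 2.0000e-02 7.0000e+01] F [-4.2 -3.   9. ] T [-0.71  1.28  0.04] gap 0.620
```

Request:
apply_moves(steps=[[[0, 0, 0], [0, 0, 0], 0.8], [[0, 0, 0], [0, 0, 0], 0.85], [[0, 0, 0], [0, 0, 0], 0.85], [[0, 0, 0], [0, 0, -2], 0.85], [[0, 0, 0], [0, 0, -6], 0.85], [[0, 0, 0], [0, 0, -12], 0.85], [[0, 0, 0], [0, 0, -20], 0.85], [[0, 0, 0], [0, 0, -20], 0.85], [[0, 0, 0], [0, 0, -15], 0], [[0, 0, 0], [0, 0, -8], 0], [[0, 0, 0], [0, 0, 0], 0], [[0, 0, 0], [0, 0, 0], 0]])

```text
t: 21.65
tool_pos: [0.5444, 0.2128, 0.178]
ee_rot: [3.141, -0.0, 1.222]
ft_force: [-0.5, 0.4, 0.7]
finger_gap: 0.632
```

Run:
```python
from h import *
s=shot("wrist","w19");state()
plan([.4793,.1699,.180],103.4,7)
```

```text
t 21.65 p [544.4 212.8 178. ] rpy [ 1.7997e+02 -1.0000e-02  7.0000e+01] F [-0.5  0.4  0.7] T [-0.05 -0.02 -0.05] gap 0.632
t 21.70 p [544.  212.6 177.3] rpy [-1.7998e+02  4.0000e-02  7.0000e+01] F [ 0.3 -0.3 -0.1] T [-0.07 -0.06 -0.  ] gap 0.587
dyaw 33.4 d [-64.7 -42.7   2.7]
[[0,0,-4.77],[-8.9,-6.6,-0.4]],[[0,0,-4.77],[-8.3,-7.3,-0.4]],[[0,0,-4.77],[-7.7,-8.0,-0.4]],[[0,0,-4.77],[-7.0,-8.6,-0.3]],[[0,0,-4.77],[-6.2,-9.1,-0.4]],[[0,0,-4.77],[-5.5,-9.7,-0.4]],[[0,0,-4.77],[-4.6,-10.0,-0.4]]
```

View pics/w19.png

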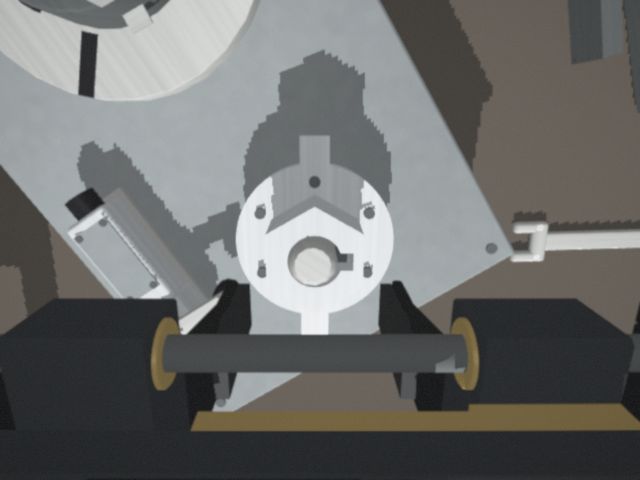

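The two-dog disc is home, centred on the shaft with its key visible at about (347,262). Now I'll go to the lever.

Request:
apply_moves(steps=[[[0, 0, -4.8], [-8.9, -6.6, 0], 0], [[0, 0, -4.8], [-8.3, -7.3, 0], 0], [[0, 0, -4.8], [-7.7, -8, 0], 0], [[0, 0, -4.8], [-7, -8.6, 0], 0], [[0, 0, -4.8], [-6.2, -9.1, 0], 0], [[0, 0, -4.8], [-5.5, -9.7, 0], 0], [[0, 0, -4.7], [-4.6, -10, 0], 0], [[0, 0, 0], [0, 0, 0], 0], [[0, 0, 0], [0, 0, 0], 0]])

```text
t: 22.45
tool_pos: [0.4795, 0.1694, 0.1773]
ee_rot: [-3.141, 0.001, 1.803]
ft_force: [-0.3, -0.9, 0.4]
finger_gap: 0.013
```

Run:
```python
from h import *
s=shot("wrist","w20");state()
```

```text
t 22.45 p [479.5 169.4 177.3] rpy [-1.7996e+02  4.0000e-02  1.0332e+02] F [-0.3 -0.9  0.4] T [-0.01 -0.16  0.01] gap 0.013
t 22.50 p [479.8 169.8 177.5] rpy [-1.7998e+02  1.0000e-02  1.0332e+02] F [-0.4  0.3 -0.2] T [-0.01 -0.11 -0.02] gap 0.010
```

View pics/w20.png

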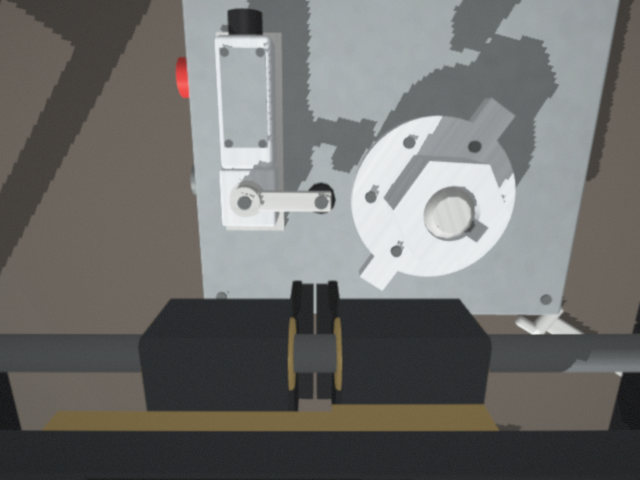

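Run:
```python
from h import *
st,_=load("w20")
P=onplane("wrist",[[245,203],[321,202]],.129,st)*1000
Rt=R.from_euler("xyz",st["ee_rot"]).as_matrix()
print(P, ((P-st["tool_pos"]*1000)@Rt)[:,:2])
D=onplane("wrist",[[372,290]],.12,st)*1000; print(((D-st["tool_pos"]*1000)@Rt)[:,:2])
```

```text
[[433.95149131 186.45933849 129.        ]
 [477.91174834 197.55241372 129.        ]] [[ 27.11386939 -40.33188963]
 [ 27.77792703   5.00152626]]
[[-33.03880895  39.06544892]]
```

Request:
apply_moves(steps=[[[0, 0, 0], [0, 0, 15], 0], [[0, 0, 0], [0, 0, 20], 0], [[0, 0, 0], [0, 0, 20], 0], [[0, 0, 0], [0, 0, 16], 0], [[0, 0, 0], [0, 0, 10], 0], [[0, 0, 0], [0, 0, 7], 0], [[0, 0, 0], [0, 0, 3.5], 0], [[0, 0, 0], [0, 0, 0], 0], [[0, 0, 0], [0, 0, 0], 0]])

```text
t: 23.25
tool_pos: [0.48, 0.1704, 0.0869]
ee_rot: [3.141, -0.0, 1.806]
ft_force: [0.6, 0.4, 1.1]
finger_gap: 0.004
```

Run:
```python
from h import *
s=shot("wrist","w21");state()
```

```text
t 23.25 p [480.  170.4  86.9] rpy [ 1.7996e+02 -1.0000e-02  1.0349e+02] F [0.6 0.4 1.1] T [ 0.01 -0.14 -0.01] gap 0.004
t 23.30 p [480.2 170.4  87.1] rpy [179.94   0.   103.49] F [-0.6  0.4 -0.3] T [ 0.01 -0.13  0.02] gap 0.005
```

View pics/w21.png

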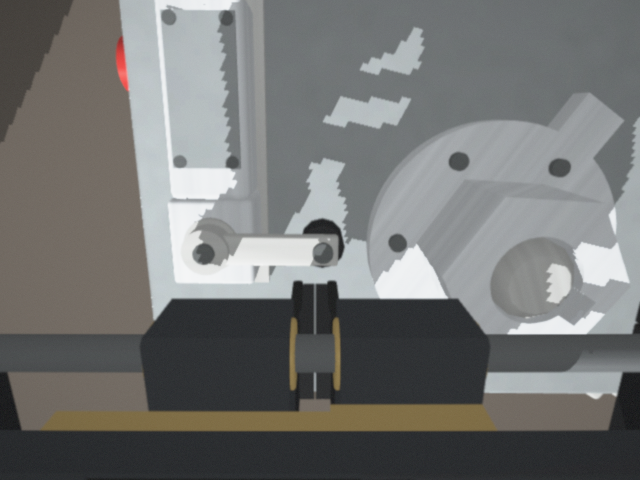

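Request:
apply_moves(steps=[[[0, 0, 0], [3, 0, 0], 0], [[0, 0, 0], [4, 0, 0], 0], [[0, 0, 0], [4, 0, 0], 0], [[0, 0, 0], [4, 0, 0], 0], [[0, 0, 0], [4, 0, 0], 0], [[0, 0, 0], [4, 0, 0], 0], [[0, 0, 0], [4, 0, 0], 0], [[0, 0, 0], [3, 0, 0], 0], [[0, 0, 0], [2, 0, 0], 0], [[0, 0, 0], [0, 0, 0], 0]])

```text
t: 24.13
tool_pos: [0.472, 0.201, 0.0862]
ee_rot: [-3.141, 0.001, 1.807]
ft_force: [0.3, -5.4, -0.6]
finger_gap: 0.003
```

Run:
```python
from h import *
s=shot("wrist","w22");state()
```

```text
t 24.13 p [472.  201.   86.2] rpy [-1.7997e+02  5.0000e-02  1.0352e+02] F [ 0.3 -5.4 -0.6] T [-1.15 -0.43 -0.01] gap 0.003
t 24.18 p [472.1 200.8  86.2] rpy [-1.7997e+02  5.0000e-02  1.0350e+02] F [ 2.6 -4.7  0.5] T [-1.13 -0.4   0.02] gap 0.011
```

View pics/w22.png

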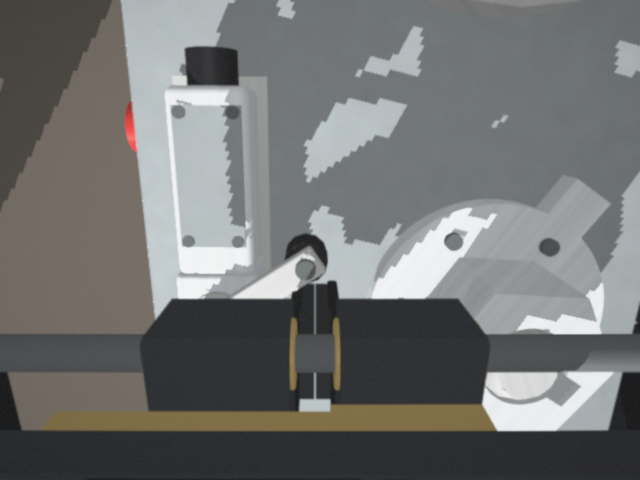

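Run:
```python
from h import *
st,_=load("w22")
P=onplane("wrist",[[305,268]],.129,st)[0]*1000
e=P[:2]-[434.1,186.7]; print(np.hypot(*e),np.arctan2(e[1],e[0])-np.radians(13.5))
```

```text
45.510692919964185 0.5969051404960919
```

Request:
apply_moves(steps=[[[0, 0, 0], [-4, 0, 0], 0], [[0, 0, 0], [-6, 0, 0], 0], [[0, 0, 0], [-6, 0, 0], 0], [[0, 0, 0], [-6, 0, 0], 0], [[0, 0, 0], [-6, 0, 0], 0], [[0, 0, 0], [-5, 0, 0], 0], [[0, 0, 0], [-2, 0, -5], 0], [[0, 0, 0], [0, 0, -20], 0], [[0, 0, 0], [0, 0, -30], 0], [[0, 0, 0], [0, 0, -30], 0], [[0, 0, 0], [0, 0, -20], 0], [[0, 0, 0], [0, 0, 0], 0]])

```text
t: 25.18
tool_pos: [0.482, 0.1685, 0.1958]
ee_rot: [3.136, 0.0, 1.807]
ft_force: [0.3, -0.2, 0.1]
finger_gap: 0.004
```

Request:
apply_moves(steps=[[[0, 0, 0], [-20, 0, -20], 0], [[0, 0, 0], [-20, 0, -20], 0], [[0, 0, 0], [-20, 0, -10], 0], [[0, 0, 0], [0, 0, 0], 0], [[0, 0, 0], [0, 0, 0], 0]])

```text
t: 25.6
tool_pos: [0.4946, 0.108, 0.2415]
ee_rot: [3.141, 0.0, 1.804]
ft_force: [0.2, 0.6, -0.4]
finger_gap: 0.003
```

Run:
```python
from h import *
s=shot("wrist","w23");shot("top","t23");shot("side","s23");state()
```

```text
t 25.60 p [494.6 108.  241.5] rpy [1.7998e+02 1.0000e-02 1.0339e+02] F [ 0.2  0.6 -0.4] T [ 0.02 -0.06 -0.06] gap 0.003
t 25.65 p [494.  109.1 241. ] rpy [-1.7998e+02 -2.0000e-02  1.0349e+02] F [-0.9 -0.  -0.3] T [-0.01 -0.1   0.  ] gap 0.004
t 25.70 p [493.7 109.6 240.8] rpy [-1.7996e+02 -2.0000e-02  1.0356e+02] F [ 0.4  0.7 -0.7] T [ 0.03 -0.07  0.02] gap 0.005
t 25.75 p [493.6 109.9 240.8] rpy [-1.7994e+02 -2.0000e-02  1.0360e+02] F [ 0.5  0.1 -0.6] T [ 0.06 -0.13 -0.02] gap 0.005
```

View pics/w23.png

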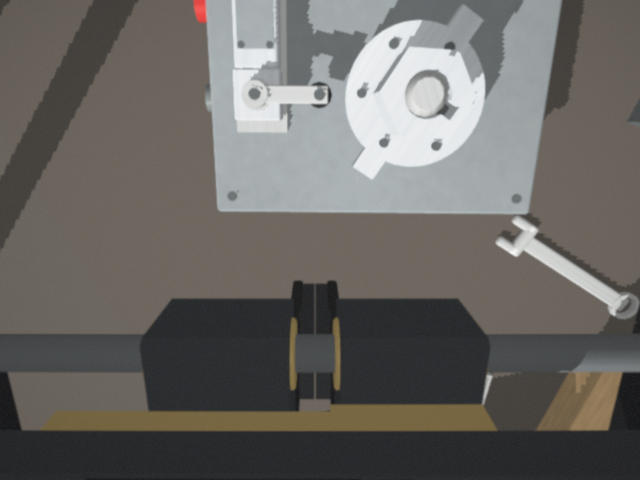

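View pics/t23.png

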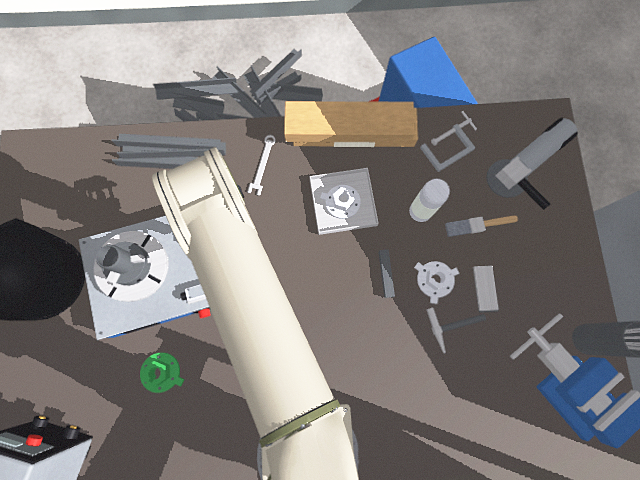

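View pics/s23.png

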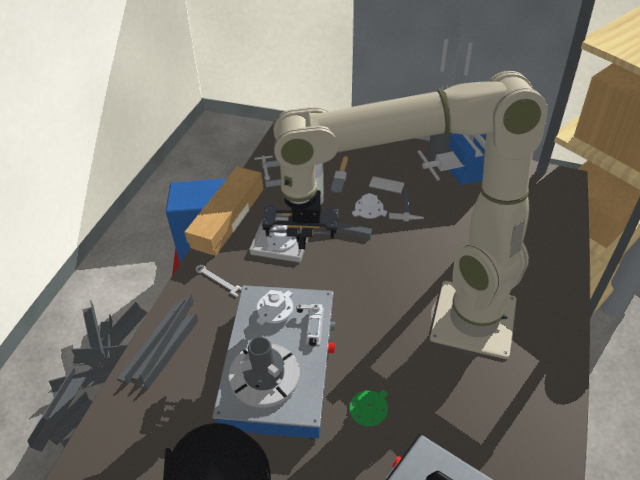

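Run:
```python
from h import *
st,_=load("w23")
P=onplane("wrist",[[255,94],[320,94.5]],.129,st)*1000; e=P[1]-P[0]
print("lever",np.hypot(*e[:2]),np.arctan2(e[1],e[0])-np.radians(13.4))
fitc("wrist",[[345.5,93],[485,93],[415,166],[415,20]],.120,st)
print(sign_off())
```

```text
lever 45.57504434493826 -0.00670446275276565
circ [545.51 213.06  50.29] res [ 0.15  0.15 -0.14 -0.15] toolxy [90.41 73.83]
the job is handed in; nothing more can be done
None
```

I finished the changeover and handed it in at about 25.8 s; `sign_off()` gave no verdict.

**What I did**
- **One-dog disc:** I lifted it off the shaft and set it down flat, hub up, near the middle of the tray. Contact was gentle, at a few newtons.
- **Two-dog disc:** I gripped it in line with its keyway, turned it 77°, and lowered it over the shaft and key with no contact force on the way. It came home on the shoulder with about 13 N of contact.
- **Limit switch:** I pushed the lever to about 0.60 rad, past the 0.40 click point, with a force of about 5 N, then let it go.

**Last checks**
- The lever reads about −0.01 rad and nothing is touching it.
- The two-dog disc's centre measured about 1.3 mm from the shaft's measured axis. The gripper height at contact matched fully home to within 0.5 mm.
- In the top and side views the tray disc is flat, and the three-dog disc and the bystanders look unmoved. I did not measure their shift.

**What disagreed**
- **Finger tips:** They lie about 31 mm behind the reported TCP, not at it as the text says. My first grasp therefore closed on top of the hub with about 5 N and moved nothing; I corrected for the offset from then on.
- **Key direction:** The shaft's key points about 34° away from the turntable's x axis. I used the measured direction.

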